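# Clip a mended tile into the gluing jig

### The job

The blue tile has just been glued along its crack. Lift the red handle of the mending jig's sprung clip until it stays up, slide the blue tile flat on the bed beneath it until it lies flush against both the yellow end stop and the yellow side fence, then bring the clip down to press on the tile and let go. The glued tile is fragile: never knock, press or drop it hard against the jig, do not let the clip snap down onto it, and leave everything else on the table alone.

Things in the scene. Friction and masses are not known exactly. Their poses are not given: they have to be found in the camera images.
- jig: Gluing jig, fixed to the table: grey bed, top face 30 mm above the table, x = -45 to +80 mm, y = -50 to +50 mm of its frame. Origin on the table; x points from the open front (robot side) to the clip's hinge, y left, z up. The front and right side are open. Lower the tile onto the bed, do not drop it.
- rails: The jig's two rigid yellow rails. Origin: the corner where they meet on the bed's top, at x = 40, y = 30 mm of the jig, axes as the jig's. End stop: its front face runs 60 mm to -y, 10 mm high; side fence: inner face 80 mm to -x, 8 mm high. Poses are too coarse: feel for both, under 10 N (the glue breaks near 18 N). A seated tile's centre is at x = -20, y = 0 in the jig; 35 mm of it overhangs the bed's front.
- clip (a joint): Angle of the jig's sprung wire clip, rad: 0 down on the empty bed, 0.15 down on a tile, 1.0 fully up. Its hinge axis is parallel to the jig's y, through x = 62, z = 48 mm. The spring is over-centre at 0.6: below, it pulls down (3.5 N at the handle at 0, none at 0.6); above, it holds the clip up. Let go high it snaps down: guide it, under 2 rad/s, until its foot is on the tile or within 2 mm.
- foot (a point): Middle of the clip's black rubber foot bar, 10 mm thick, along the jig's y, 55 mm from the hinge axis, between two 6 mm side wires at y = -36 and +36 mm. Clip down, it presses the tile at about x = +7 mm of the jig; clip fully up, it is 56 mm above the bed, over x = +22 mm. Over about 18 N on the tile breaks the glue; the spring alone gives 5 N.
- handle (a point): Middle of the clip's red handle: a round bar 10 mm thick along the jig's y, free for 66 mm between the side wires, 85.4 mm from the hinge axis and 85 mm before it, 8 mm above it with the clip at 0 (56 mm above the table; 124 mm with the clip fully up). Pinch it from above, one finger in front of the bar and one behind; it turns between them. Axes turn with the clip.
- tile: Loose glazed blue ceramic tile with a pale glue line and two white dots, 120 x 60 x 8 mm (along its x, y, z), 0.13 kg; origin at the centre of its underside. It lies flat on a cork rest 70 x 44 x 30 mm that is shorter and narrower than the tile, so that its long sides are free to be gripped, best near one end. Either end may go in first.
- spare: Terracotta tile of the same size on a like cork rest; not to be touched. Which of the two tiles lies on the left varies. Origin at the centre of its underside.
- figurine: Standing blue china figurine, 160 mm high, foot 72 mm wide; leave alone. Origin under its foot.
- glue: White glue bottle, 42 mm wide, 110 mm high; leave alone. Origin under it.
- mug: White mug, 80 mm wide, 92 mm high; leave alone. Origin under it.
- screwdriver: Screwdriver lying on the table; leave alone.
- tin: Brass-coloured tin, 64 mm wide, 45 mm high; leave alone. Origin under it.
- hexkey: Dark hex key, 80 x 25 mm, lying on the table; leave alone.
- sander: Wooden sanding block, 90 x 50 x 28 mm; leave alone. Origin under it.
Mind the look-alikes: they are no part of the job. Several things have the shape of the tile; the one meant has the colours described above.

How it is judged:
By the outcome, as a careful person would: the job done as asked, in the order asked, and still so for the second after the job is handed in, with the robot touching nothing.
It also fails if it takes over 72 s, if anything falls off the work surface, if the arm or the gripper's body presses on something with over 40 N, if the wrist force passes 120 N, or if a joint passes its speed limit or range.

### The arm

A 7-joint arm with a two-finger parallel gripper is mounted at the origin on the work surface. World frame = base frame: x ahead of the robot, y to its left, z up, the work surface at z = 0. Lengths are in m, angles in rad, forces in N, time in s.
With the tool pointing down it reaches from about 0.4 to 0.925 m from the base axis. Payload 4.1 kg.
Tool frame: the origin (TCP) lies midway between the tips of the shut fingers; the grasp point (between the pads) lies 19 mm behind it; x points along the fingers, y is the direction in which the jaws open and shut, and the axes are right-handed (so a half turn about x gives the same grasp; the last joint's range is limited). The gripper opens to 85 mm and grips with 20 to 120 N. Pads are 22 mm wide; open, the fingers measure 114 mm over their backs; the gripper's body (76 mm by 85 mm) begins 54 mm behind the grasp point. The pads swing forward as they close: fully open they stand 13 mm farther back than shut.
Start: joints at [1.163, 0.398, 0.045, 1.537, -0.019, 1.207, -0.051], TCP at [0.198, -0.619, 0.231] pointing down, gripper open.
Joint ranges: [-2.82, 2.82], [-0.49, 2.23], [-1.37, 1.46], [0, 2.46], [-1.36, 4.5], [0.23, 2], [-2.94, 2.94]. Speed limits (rad/s): [2.57, 2.57, 3.14, 3.14, 3.14, 3.14, 3.14].

### API

Orientations are given as a unit quaternion [x, y, z, w].
In Python, from station import manip gives the robot as it stands. The module is installed in compiled form; this text tells all that it offers.
- The arm moves only by the tool play_rows, never from a script. Its argument "rows" is a list that holds one entry, the list of rows, each a list of 5 numbers: the opening, from 0 (shut) to 1 (fully open), then the shift along the tool's x, y, z in m, then the turn about the tool's x in rad. A call has 1 to 5 rows; each row shifts and turns the commanded pose from where the row before left it, along the tool's axes as they then stand; what a row does not reach is not made up. A row lasts 1/10 s, in which the tool goes at most 50 mm and 8.59 degrees, less where a joint would pass 70% of its speed; a pose out of reach is approached as far as the arm can. A call is refused whole if a number of a shift passes 0.05 or a number of a turn 0.15, either way. A call with a gripper value outside its range is refused whole. The fingers move at their own pace and stop on an object; "squeeze" is the grip in N (left out, the last holds). Time passes only in rows, so rows that do not move let the fingers close. It gives the time, the measured TCP pose, the force and the opening at its end, in the units of the state.
- manip.sense(): the state, without advancing time (a new reading comes with each control period).
- manip.read_camera(name): name is "scene" or "top" or "wrist"; returns (picture, depth): 420x560x3 uint8, red, green, blue; 420x560 float32, m along the optical axis (not along the pixel's ray), 0 where there is no reading.
- manip.calibration(name): a dict with "camera_matrix" (3x3 intrinsics, pixels), "distortion" ([k1, k2, p1, p2, k3] as OpenCV has them; the pictures are not rectified), "cam_to_world" (4x4, takes a point from camera to world coordinates); the wrist camera has in their place "hand_eye" (4x4, takes a point from camera to tool coordinates, whose origin is the TCP and whose axes are the tool frame's). Camera axes: x right, y down, z forward; pixel columns grow to the right and rows downward; lengths in m; the calibration is good to about 2 mm. A picture is of the moment at which its call begins: read the wrist's pose just before it. calibration takes no time and is no camera call.
- manip.close_job(): hands the job in, once; it reports no verdict.
Trained networks look in the newest picture that a camera, given by its name, has taken for a name from the list of things; names that differ only in an ending like _2 or _b are one class to them, and where a whole thing is asked for, a point or a joint stands for the part that bears it (a point fixed in the world has none). Each returns a list of dicts, best first, with "confidence" (0 to 1); they miss things now and then, are a little off and sometimes report something else, mostly with a low value. They report only what shows in the picture. A call takes as long as a camera call. They do not tell look-alikes from the thing itself.
- manip.boxes_of(query, camera): "xyz" ([x, y, z] in m, in world coordinates, good to about 4 mm: the middle of the surface that is visible of it).
- manip.regions_of(query, camera): "pixels" (420x560 bool, what is visible of it).
- manip.pinpoint(query, camera): "xyz" ([x, y, z] in m, in world coordinates, good to about 4 mm: a listed point, or the origin of a listed thing).
The state is a dict: "time": time; "q": joint angles; "qd": joint speeds; "effort": joint torques, N m; "position": TCP position; "tcp_rot": TCP orientation; "contact_force": force on the tool from outside, world axes, zero at the start; "wrist_torque": the same for the moment, N m; "gripper_width": finger opening in m.
Only numpy, scipy, OpenCV 4.12 (cv2) and the standard library are available. Lean on these libraries where they do the work, as an engineer would, in place of code of your own. Each camera call takes 0.05 s, during which the arm holds its last target. There are 200 camera calls.

## Working session

There is one attempt and no reset: what is moved stays moved. The work goes in short steps, Python scripts to look and compute and a tool call to move; the robot and the scene stay as the last step left them, time stands still between calls to the robot, and variables do not carry over. Pictures are saved under pics/ and viewed, about 8 in all and at most 12, crops included, and the job is handed in when it is done.

Besides the shell and the picture viewer there is one more tool, called after "Request:" as name(argument=value, ...) on one line, values as JSON. play_rows: Moves the arm, as the interface text tells. Its arguments: {"type":"object","properties":{"rows":{"type":"array"},"squeeze":{"type":"number"}},"required":["rows"]}

```bash
mkdir -p pics
cat > h.py <<'E'
import numpy as np, cv2
from station import manip
from scipy.spatial.transform import Rotation as R
def save(n,im): cv2.imwrite('pics/'+n,cv2.cvtColor(im,cv2.COLOR_RGB2BGR))
def T(cam,s=None):
    c=manip.calibration(cam)
    if 'cam_to_world' in c: return np.array(c['cam_to_world'])
    s=s or manip.sense(); M=np.eye(4); M[:3,:3]=R.from_quat(s['tcp_rot']).as_matrix(); M[:3,3]=s['position']
    return M@np.array(c['hand_eye'])
def unproj(cam,uv,d,s=None):
    c=manip.calibration(cam)
    p=cv2.undistortPoints(np.array(uv,float).reshape(-1,1,2),np.array(c['camera_matrix']),np.array(c['distortion']))[:,0]
    d=np.asarray(d,float).reshape(-1,1); P=np.hstack([p*d,d]); M=T(cam,s)
    return P@M[:3,:3].T+M[:3,3]
def proj(cam,P,s=None):
    c=manip.calibration(cam); M=np.linalg.inv(T(cam,s))
    r,_=cv2.Rodrigues(M[:3,:3])
    return cv2.projectPoints(np.array(P,float).reshape(-1,1,3),r,M[:3,3],np.array(c['camera_matrix']),np.array(c['distortion']))[0][:,0]
E
python3 - <<'E'
from h import *
s=manip.sense(); print({k:np.round(v,3) for k,v in s.items()})
ims=[]
for c in ['scene','top']:
    im,d=manip.read_camera(c); save(c+'0.png',im); np.savez(c+'0.npz',im=im,d=d)
    for q in ['jig','rails','tile','spare','handle','foot','figurine','glue','mug','tin','sander','screwdriver','hexkey']:
        r=manip.pinpoint(q,c); print(c,q,[(np.round(x['xyz'],3).tolist(),round(x['confidence'],2), proj(c,x['xyz']).round().tolist()[0]) for x in r[:3]])
print(manip.sense()['time'])
E
```

```text
{'time': np.float64(0.0), 'q': array([ 1.163,  0.399,  0.045,  1.538, -0.019,  1.207, -0.051]), 'qd': array([-0.   , -0.002,  0.002, -0.002,  0.001,  0.001, -0.   ]), 'effort': array([-0.0000e+00, -4.7512e+01,  1.3650e+00, -2.5422e+01,  1.2000e-02,
        9.0000e-03, -0.0000e+00]), 'position': array([ 0.197, -0.619,  0.23 ]), 'tcp_rot': array([-0.699, -0.109,  0.699, -0.108]), 'contact_force': array([0.452, 0.402, 0.682]), 'wrist_torque': array([ 0.017,  0.023, -0.008]), 'gripper_width': np.float64(0.085)}
scene jig [([0.556, 0.214, -0.0], 0.94, [370.0, 238.0])]
scene rails [([0.713, -0.224, 0.003], 0.71, [196.0, 255.0]), ([0.599, 0.237, 0.029], 0.56, [379.0, 248.0])]
scene tile [([0.317, -0.148, -0.002], 0.91, [262.0, 151.0]), ([0.312, -0.332, -0.004], 0.88, [205.0, 140.0]), ([0.49, -0.305, 0.029], 0.61, [193.0, 178.0])]
scene spare [([0.509, -0.112, 0.032], 0.79, [257.0, 195.0])]
scene handle [([0.529, 0.22, 0.056], 0.87, [377.0, 219.0])]
scene foot [([0.561, 0.214, 0.035], 0.72, [372.0, 233.0])]
scene figurine [([0.666, 0.461, -0.001], 0.66, [463.0, 294.0])]
scene glue [([0.507, 
[... 736 characters left out ...]
, 0.223, 0.054], 0.7, [209.0, 220.0]), ([0.66, 0.461, 0.005], 0.34, [144.0, 183.0])]
top foot [([0.558, 0.21, 0.035], 0.71, [214.0, 213.0])]
top figurine [([0.66, 0.463, 0.002], 0.69, [144.0, 183.0]), ([0.6, 0.23, 0.033], 0.55, [208.0, 200.0])]
top glue [([0.506, 0.484, -0.003], 0.46, [136.0, 227.0])]
top mug [([0.549, -0.482, -0.002], 0.59, [415.0, 221.0])]
top tin [([0.659, 0.463, 0.004], 0.74, [144.0, 183.0]), ([0.715, -0.229, 0.003], 0.68, [343.0, 171.0])]
top sander [([0.7, -0.418, 0.001], 0.93, [397.0, 177.0]), ([0.546, -0.482, -0.001], 0.15, [416.0, 222.0])]
top screwdriver [([0.792, -0.005, 0.004], 0.54, [279.0, 148.0])]
top hexkey [([0.757, 0.197, -0.006], 0.63, [221.0, 157.0])]
1.4
```

View images.

Run:
```python
import cv2,numpy as np
a=cv2.imread('pics/top0.png');b=cv2.imread('pics/scene0.png')
cv2.imwrite('pics/v1.png',cv2.resize(a[110:320,90:450],None,fx=2.2,fy=2.2,interpolation=cv2.INTER_CUBIC))
cv2.imwrite('pics/v2.png',cv2.resize(b[100:330,100:500],None,fx=2,fy=2,interpolation=cv2.INTER_CUBIC))
```

```text
(no output)
```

View pics/v1.png

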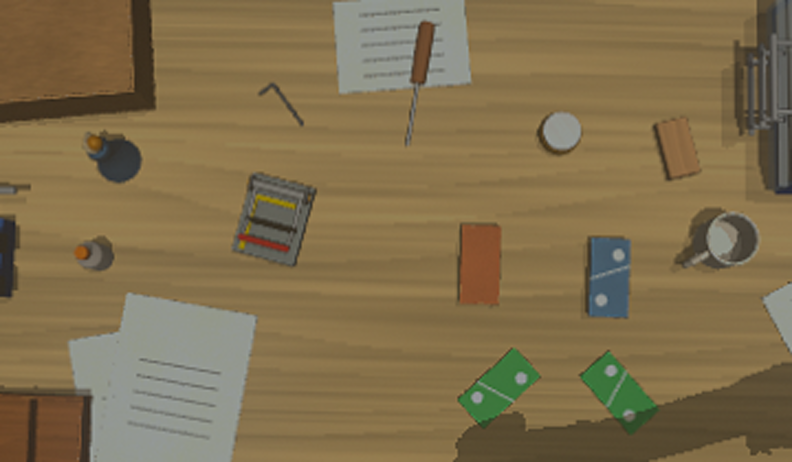

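View pics/v2.png

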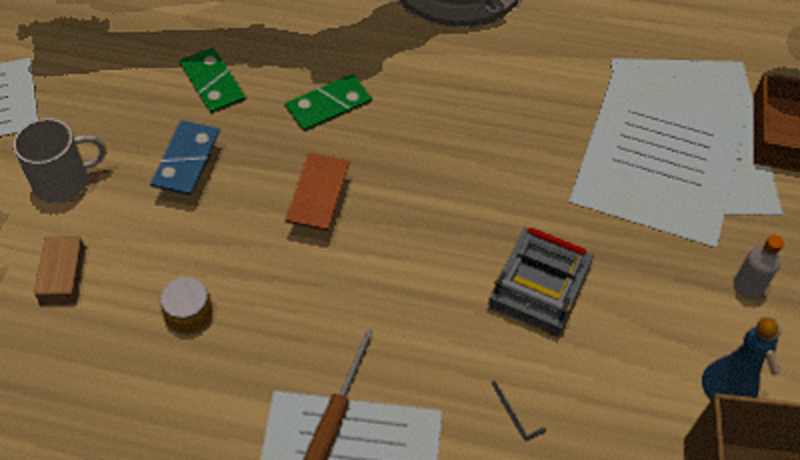

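```bash
cat >> h.py <<'E'
def yaw(s): # world heading of tool y axis
    M=R.from_quat(s['tcp_rot']).as_matrix(); return np.arctan2(M[1,1],M[0,1])
def tool(s,dw): return R.from_quat(s['tcp_rot']).as_matrix().T@np.array(dw)
def plan(p,psi=None):
    """shift to p in tool axes; turn about tool x so that tool y has heading psi (mod pi)"""
    s=manip.sense(); M=R.from_quat(s['tcp_rot']).as_matrix()
    d=tool(s,np.array(p)-s['position']); t=0
    if psi is not None:
        t=(psi-yaw(s)+np.pi/2)%np.pi-np.pi/2; t*=np.sign(M[2,0])
    print('shift tool',d.round(4),'turn',round(t,3),'q7',round(s['q'][6],2)); return d,t
E
python3 - <<'E'
from h import *
s=manip.sense(); print(R.from_quat(s['tcp_rot']).as_matrix().round(3), yaw(s))
print(manip.calibration('wrist'))
plan([0.44,-0.30,0.23],np.pi/2); plan([0.52,0.22,0.25],-0.32)
E
```

```text
[[ 0.     0.304 -0.953]
 [-0.    -0.953 -0.304]
 [-1.     0.     0.   ]] -1.2619033282059118
{'camera_matrix': array([[376.73495829,   0.        , 278.58954979],
       [  0.        , 376.73495829, 205.78883641],
       [  0.        ,   0.        ,   1.        ]]), 'distortion': array([-0.02362055,  0.        ,  0.        ,  0.        ,  0.        ]), 'hand_eye': array([[ 7.24414906e-04, -2.88358680e-01,  9.57522191e-01,
        -1.42811829e-01],
       [ 9.99999358e-01,  1.04344629e-03, -4.42316272e-04,
         3.93619456e-04],
       [-8.71577243e-04,  9.57521897e-01,  2.88359250e-01,
        -7.42598824e-02],
       [ 0.00000000e+00,  0.00000000e+00,  0.00000000e+00,
         1.00000000e+00]])}
shift tool [ 0.0013 -0.2305 -0.328 ] turn 0.309 q7 -0.05
shift tool [-0.0188 -0.7015 -0.5623] turn -0.942 q7 -0.05
```

Request:
play_rows(rows=[[[1, 0, -0.022, -0.035, 0], [1, 0, -0.022, -0.035, 0], [1, 0, -0.022, -0.035, 0], [1, 0, -0.022, -0.035, 0], [1, 0, -0.022, -0.035, 0]]])

```text
time: 1.9
position: [0.3318, -0.46, 0.2315]
tcp_rot: [0.699, 0.108, -0.699, 0.109]
contact_force: [0.2, -1.2, -0.4]
gripper_width: 0.0852
```

Request:
play_rows(rows=[[[1, 0, -0.022, -0.035, 0], [1, 0, -0.022, -0.035, 0], [1, 0, -0.022, -0.035, 0], [1, 0, -0.022, -0.035, 0], [1, 0, -0.022, -0.035, 0]]])

```text
time: 2.4
position: [0.465, -0.302, 0.2316]
tcp_rot: [0.699, 0.108, -0.699, 0.109]
contact_force: [0.4, -0.4, 0.4]
gripper_width: 0.0856
```

Request:
play_rows(rows=[[[1, 0, 0, 0, 0.15], [1, 0, 0, 0, 0.15], [1, 0, 0, 0, 0]]])

```text
time: 2.7
position: [0.4644, -0.303, 0.2314]
tcp_rot: [0.707, 0.003, -0.707, 0.004]
contact_force: [0.1, 0.6, -0.4]
gripper_width: 0.0853
```

Run:
```python
from h import *
s=manip.sense(); print(s['time'],s['position'].round(4),yaw(s),s['contact_force'].round(2))
im,d=manip.read_camera('wrist'); save('w1.png',im); np.savez('w1.npz',im=im,d=d,p=s['position'],q=s['tcp_rot'])
m=manip.regions_of('tile','wrist'); print([ (x['confidence'],x['pixels'].sum()) for x in m])
hsv=cv2.cvtColor(im,cv2.COLOR_RGB2HSV)
b=cv2.inRange(hsv,(95,80,40),(125,255,255)); b=cv2.morphologyEx(b,cv2.MORPH_CLOSE,np.ones((25,25)))
n,l,st,c=cv2.connectedComponentsWithStats(b); i=1+st[1:,4].argmax(); v,u=np.nonzero(l==i); print(st[i])
P=unproj('wrist',np.c_[u,v],d[v,u],s); P=P[(P[:,2]>.03)&(P[:,2]<.046)]; print(len(P),P[:,2].mean())
r=cv2.minAreaRect(P[:,:2].astype(np.float32)); print(r)
```

```text
2.7 [ 0.4644 -0.303   0.2314] -1.560915042977816 [ 0.14  0.58 -0.45]
[(0.93, np.int64(8831)), (0.72, np.int64(2193)), (0.64, np.int64(5585))]
[ 250   76   72  136 8877]
8845 0.038120084086797616
((0.4920995235443115, -0.3069208860397339), (0.059258460998535156, 0.1188606470823288), 88.32137298583984)
```

View pics/w1.png

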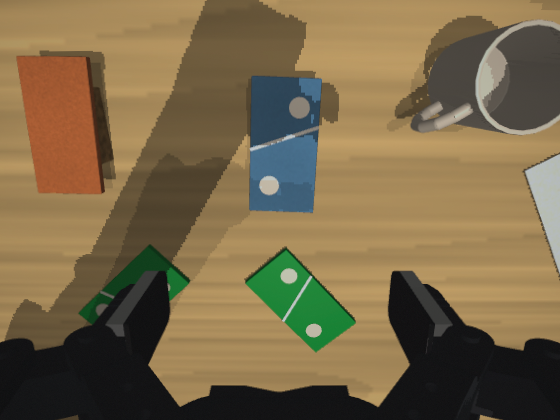

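Request:
play_rows(rows=[[[1, 0, -0.0435, -0.007, 0], [1, 0, -0.0435, -0.007, 0], [1, 0, -0.0435, -0.007, 0], [1, 0, -0.0435, -0.007, 0], [1, 0, -0.0435, -0.007, 0]]])

```text
time: 3.3
position: [0.4972, -0.0843, 0.2316]
tcp_rot: [0.707, 0.004, -0.707, 0.004]
contact_force: [0.3, -0.3, -1.0]
gripper_width: 0.0854
```

Request:
play_rows(rows=[[[1, 0, -0.0435, -0.007, 0], [1, 0, -0.0435, -0.007, 0], [1, 0, -0.0435, -0.007, 0], [1, 0, -0.0435, -0.007, 0], [1, 0, -0.0435, -0.007, 0]]])

```text
time: 3.8
position: [0.5305, 0.1335, 0.2315]
tcp_rot: [0.707, 0.004, -0.707, 0.004]
contact_force: [0.5, -1.0, 0.0]
gripper_width: 0.0855
```

Request:
play_rows(rows=[[[1, 0, -0.0435, -0.007, 0], [1, 0, -0.0435, -0.007, 0], [1, 0, 0, 0, -0.14], [1, 0, 0, 0, -0.14], [1, 0, 0, 0, -0.14]]])

```text
time: 4.3
position: [0.5436, 0.2195, 0.2311]
tcp_rot: [-0.69, -0.153, 0.69, -0.153]
contact_force: [1.0, -0.9, 0.1]
gripper_width: 0.0854
```

Request:
play_rows(rows=[[[0.5, 0, 0, 0, -0.14], [0.4, 0, 0, 0, -0.14], [0.3, 0, 0, 0, -0.14], [0.3, 0, 0, 0, -0.14], [0.3, 0, 0, 0, -0.14]]])

```text
time: 4.8
position: [0.5438, 0.2188, 0.2313]
tcp_rot: [-0.596, -0.38, 0.596, -0.38]
contact_force: [-0.3, -0.5, -0.4]
gripper_width: 0.0257
```

Request:
play_rows(rows=[[[0.3, 0, 0, 0, -0.12], [0.3, 0, 0, 0, 0]]])

```text
time: 5.0
position: [0.5438, 0.2188, 0.2312]
tcp_rot: [-0.574, -0.414, 0.574, -0.414]
contact_force: [-1.1, 0.4, 0.2]
gripper_width: 0.0255
```

Run:
```python
from h import *
s=manip.sense(); print(s['time'],s['position'].round(4),yaw(s),s['q'].round(2),s['contact_force'].round(2),s['gripper_width'])
im,d=manip.read_camera('wrist'); save('w2.png',im); np.savez('w2.npz',im=im,d=d,p=s['position'],q=s['tcp_rot'])
for q in ['jig','rails','handle','foot']: print(q,[(np.round(x['xyz'],4),round(x['confidence'],2)) for x in manip.pinpoint(q,'wrist')])
def fit(name,mask,zr):
    v,u=np.nonzero(mask&(d>0)); P=unproj('wrist',np.c_[u,v],d[v,u],s); P=P[(P[:,2]>zr[0])&(P[:,2]<zr[1])]
    if len(P)<30: print(name,len(P)); return
    c=np.median(P,0); r=cv2.minAreaRect(P[:,:2].astype(np.float32)); print(name,len(P),P.mean(0).round(4),np.round(r[0],4),np.round(r[1],4),round(r[2],2))
h=cv2.cvtColor(im,cv2.COLOR_RGB2HSV); H,S,V=h[...,0].astype(int),h[...,1],h[...,2]
fit('red',((H<8)|(H>172))&(S>150)&(V>60),(.045,.07))
fit('yel',(H>20)&(H<35)&(S>140)&(V>80),(.034,.043))
j=manip.regions_of('jig','wrist'); print([(x['confidence'],x['pixels'].sum()) for x in j])
fit('bed',j[0]['pixels'],(.026,.034)); fit('jigall',j[0]['pixels'],(.02,.07))
```

```text
5.0 [0.5438 0.2188 0.2312] -0.32123332409936 [ 0.09  0.35 -0.69  1.68  0.23  1.2  -0.98] [-1.08  0.41  0.24] 0.02547737294944667
jig [(array([ 5.548e-01,  2.137e-01, -3.000e-04]), 0.73)]
rails [(array([0.5964, 0.234 , 0.032 ]), 0.83), (array([0.5539, 0.2108, 0.0016]), 0.23)]
handle [(array([0.53 , 0.221, 0.053]), 0.9)]
foot [(array([0.5632, 0.2077, 0.0326]), 0.75), (array([ 0.7558,  0.2001, -0.0014]), 0.73)]
red 977 [0.5326 0.2225 0.06  ] [0.5319 0.2206] [0.0813 0.0096] 76.3
yel 873 [0.5851 0.219  0.0395] [0.5594 0.2197] [0.0618 0.0936] 70.1
[(0.82, np.int64(13395))]
bed 8366 [0.5673 0.2155 0.03  ] [0.5714 0.2114] [0.1003 0.1255] 76.39
jigall 13227 [0.5713 0.2146 0.0373] [0.5714 0.2114] [0.1003 0.1255] 76.35
```

View pics/w2.png

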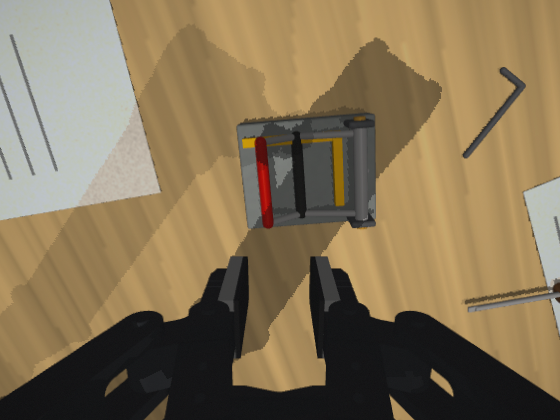

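Request:
play_rows(rows=[[[0.25, 0, 0, 0, -0.083], [0.25, 0, -0.012, 0.001, 0], [0.25, 0.04, 0, 0, 0], [0.25, 0.04, 0, 0, 0], [0.25, 0.04, 0, 0, 0]]])

```text
time: 5.8
position: [0.531, 0.2215, 0.1106]
tcp_rot: [0.557, 0.436, -0.556, 0.437]
contact_force: [0.6, -0.0, 0.6]
gripper_width: 0.0212
```

```bash
cat >> h.py <<'E'
J0=np.array([0.5544,0.2155]); JY=-0.238
def jig(x,y): # mm -> world xy
    c,s=np.cos(JY),np.sin(JY); return J0+np.array([c*x-s*y,s*x+c*y])/1000
def st():
    s=manip.sense(); d=s['position'][:2]-J0; c,n=np.cos(JY),np.sin(JY)
    f=s['contact_force']
    print('t',round(s['time'],2),'jig xy mm',(1000*np.array([c*d[0]+n*d[1],-n*d[0]+c*d[1]])).round(1),'z',(1000*s['position'][2]).round(1),'yaw-J',round(yaw(s)-JY,4),
     'F jig',np.round([c*f[0]+n*f[1],-n*f[0]+c*f[1],f[2]],1),'tau',s['wrist_torque'].round(2),'w',round(1000*s['gripper_width'],1),'q7',s['q'][6].round(2)); return s
E
python3 -c "
from h import *
st()
plan([*jig(-23,0),.042],JY)
manip.read_camera('wrist')
print(manip.pinpoint('handle','wrist')[:1])"
```

```text
t 5.8 jig xy mm [-24.2   0.3] z 110.6 yaw-J -0.0027 F jig [0.6 0.1 0.6] tau [-0.06 -0.06 -0.  ] w 21.2 q7 -1.0
shift tool [0.0686 0.0011 0.0003] turn -0.003 q7 -1.0
[{'xyz': [0.5313, 0.2222, 0.0533], 'confidence': 0.97}]
```

Request:
play_rows(rows=[[[0.25, 0.03, 0.001, 0, 0], [0.25, 0.02, 0, 0, 0], [0.25, 0.01, 0, 0, 0], [0.25, 0.009, 0, 0, 0], [0.25, 0, 0, 0, 0]]])

```text
time: 6.4
position: [0.5326, 0.2211, 0.0426]
tcp_rot: [-0.556, -0.437, 0.556, -0.437]
contact_force: [0.3, -0.1, 0.5]
gripper_width: 0.0212
```

Request:
play_rows(rows=[[[0.0, 0, 0, 0, 0], [0.0, 0, 0, 0, 0], [0, 0, 0, 0, 0], [0, 0, 0, 0, 0]]], squeeze=25)

```text
time: 6.8
position: [0.5314, 0.2218, 0.0431]
tcp_rot: [-0.556, -0.437, 0.556, -0.437]
contact_force: [-5.3, 0.8, 5.1]
gripper_width: 0.0086
```

```bash
python3 -c "
from h import *
st()"
```

```text
t 6.8 jig xy mm [-23.8   0.7] z 43.1 yaw-J -0.0005 F jig [-5.3 -0.5  5.1] tau [0.08 1.24 0.01] w 8.6 q7 -1.05
```

Request:
play_rows(rows=[[[0, -0.0084, 0.0012, 0, 0], [0, -0.0083, 0.0021, 0, 0], [0, -0.008, 0.0029, 0, 0], [0, -0.0077, 0.0037, 0, 0], [0, -0.0073, 0.0044, 0, 0]]])

```text
time: 7.3
position: [0.5435, 0.2188, 0.0824]
tcp_rot: [-0.554, -0.438, 0.557, -0.436]
contact_force: [-8.2, 2.8, 0.4]
gripper_width: 0.0089
```

```bash
python3 -c "
from h import *
st()"
```

```text
t 7.3 jig xy mm [-11.4   0.7] z 82.4 yaw-J 0.0001 F jig [-8.7  0.8  0.4] tau [ 0.53  1.91 -0.07] w 8.9 q7 -1.0
```

Request:
play_rows(rows=[[[0, -0.0068, 0.0051, 0, 0], [0, -0.0063, 0.0058, 0, 0], [0, -0.0057, 0.0064, 0, 0], [0, -0.005, 0.0069, 0, 0], [0, -0.0022, 0.0036, 0, 0]]])

```text
time: 7.8
position: [0.573, 0.2118, 0.1116]
tcp_rot: [-0.556, -0.437, 0.556, -0.437]
contact_force: [-5.8, -0.7, 14.3]
gripper_width: 0.0088
```

```bash
python3 -c "
from h import *
st()"
```

```text
t 7.8 jig xy mm [19.   0.8] z 111.6 yaw-J -0.0008 F jig [-5.5 -2.1 14.3] tau [-0.17  1.72  0.  ] w 8.8 q7 -0.96
```

Request:
play_rows(rows=[[[0, 0, 0, 0, 0], [0.15, 0, 0, 0, 0], [0.3, 0, 0, 0, 0], [0.3, 0, 0, 0, 0], [0.3, 0, 0, 0, 0]]])

```text
time: 8.3
position: [0.5739, 0.2107, 0.108]
tcp_rot: [0.556, 0.437, -0.556, 0.437]
contact_force: [-0.6, -0.5, 0.7]
gripper_width: 0.025
```

```bash
python3 -c "
from h import *
st(); im,d=manip.read_camera('wrist'); save('w3.png',im)
print(manip.pinpoint('handle','wrist')[:1],manip.pinpoint('foot','wrist')[:1], jig(22.8,0),jig(22,0))"
```

```text
t 8.3 jig xy mm [20.1 -0.1] z 108.0 yaw-J -0.0014 F jig [-0.5 -0.7  0.7] tau [ 0.01 -0.04 -0.02] w 25.0 q7 -0.96
[{'xyz': [0.5762, 0.2083, 0.1252], 'confidence': 0.73}] [{'xyz': [0.5767, 0.211, 0.1239], 'confidence': 0.25}] [0.5765573  0.21012468] [0.57577985 0.21031329]
```

View pics/w3.png

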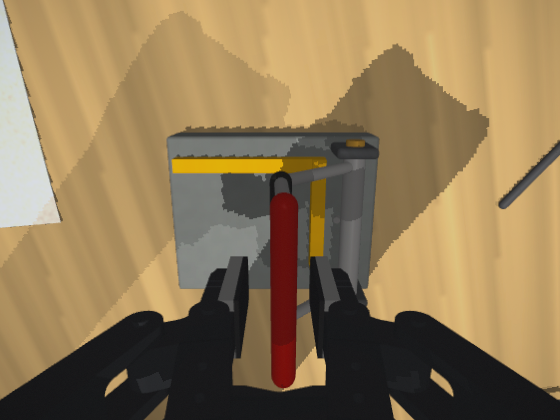

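Request:
play_rows(rows=[[[0.3, -0.02, 0.002, 0, 0], [0.3, -0.035, 0, 0, 0], [0.6, -0.045, 0, 0, 0], [1, -0.02, 0, 0, 0], [1, 0, 0, 0, 0]]])

```text
time: 8.95
position: [0.5774, 0.212, 0.232]
tcp_rot: [0.559, 0.436, -0.554, 0.438]
contact_force: [-0.6, -0.5, -0.2]
gripper_width: 0.0684
```

Run:
```python
from h import *
s=st(); im,d=manip.read_camera('wrist'); save('w4.png',im); np.savez('w4.npz',im=im,d=d,p=s['position'],q=s['tcp_rot'])
print(manip.pinpoint('handle','wrist')[:1],manip.pinpoint('rails','wrist')[:1],jig(40,30))
h=cv2.cvtColor(im,cv2.COLOR_RGB2HSV); H,S,V=h[...,0].astype(int),h[...,1],h[...,2]
m=(H>20)&(H<32)&(S>150)&(V>60)&(d>0); v,u=np.nonzero(m); P=unproj('wrist',np.c_[u,v],d[v,u],s)
c,n=np.cos(JY),np.sin(JY); D=P[:,:2]-J0; X=1000*np.c_[c*D[:,0]+n*D[:,1],-n*D[:,0]+c*D[:,1]]; Z=P[:,2]*1000
print(len(P))
for nm,k,i in [('fence',(X[:,1]>26)&(X[:,0]<32)&(abs(Z-38)<3)&(X[:,0]>-45)&(X[:,1]<45),0),('stop',(X[:,0]>36)&(X[:,0]<55)&(X[:,1]<22)&(abs(Z-40)<3)&(X[:,1]>-40),1)]:
    A=X[k]; t=A[:,i]; w=A[:,1-i]; print(nm,len(A),A.min(0).round(1),A.max(0).round(1))
    # inner edge per bin
    b=np.arange(t.min()+1,t.max()-1,3); e=[(x+1.5,w[(t>=x)&(t<x+3)].min()) for x in b if ((t>=x)&(t<x+3)).sum()>3]
    e=np.array(e); print(np.polyfit(e[:,0],e[:,1],1), np.median(e[:,1]))
j=manip.regions_of('jig','wrist'); mm=j[0]['pixels']&(d>0); v,u=np.nonzero(mm); P=unproj('wrist',np.c_[u,v],d[v,u],s); P=P[(P[:,2]>.026)&(P[:,2]<.034)]
print(len(P),cv2.minAreaRect(P[:,:2].astype(np.float32)))
plan([0.4921-.045,-0.3069+.045*.0297,.228],np.deg2rad(88.3))
```

```text
t 8.95 jig xy mm [23.2  2.1] z 232.0 yaw-J -0.0009 F jig [-0.5 -0.7 -0.2] tau [-0.03 -0.01 -0.08] w 68.4 q7 -0.88
[] [{'xyz': [0.5978, 0.2361, 0.0325], 'confidence': 0.76}] [0.60034524 0.23522396]
1364
fence 657 [-40.1  30.5] [32.  38.1]
[ 0.04693725 31.60042918] 30.748696160857833
stop 481 [ 40.  -29.6] [47.9 22. ]
[-1.23294138e-02  4.02255468e+01] 40.26035242383469
9349 ((0.5714105367660522, 0.2118498682975769), (0.09944101423025131, 0.12525606155395508), 76.33804321289062)
shift tool [-0.0007 -0.0018  0.531 ] turn 1.362 q7 -0.88
```

Request:
play_rows(rows=[[[1, 0, 0, 0.044, 0], [1, 0, 0, 0.044, 0], [1, 0, 0, 0.044, 0], [1, 0, 0, 0.044, 0], [1, 0, 0, 0.044, 0]]])

```text
time: 9.65
position: [0.5218, -0.005, 0.2264]
tcp_rot: [-0.555, -0.437, 0.557, -0.436]
contact_force: [0.7, -0.1, 0.4]
gripper_width: 0.0853
```

Request:
play_rows(rows=[[[1, 0, 0, 0.044, 0], [1, 0, 0, 0.044, 0], [1, 0, 0, 0.044, 0], [1, 0, 0, 0.044, 0], [1, 0, 0, 0.044, 0]]])

```text
time: 10.15
position: [0.4697, -0.2184, 0.2266]
tcp_rot: [-0.556, -0.438, 0.557, -0.436]
contact_force: [0.4, -0.4, 0.2]
gripper_width: 0.0852
```

Request:
play_rows(rows=[[[1, 0, 0, 0.044, 0], [1, 0, 0, 0.044, 0], [1, 0, 0, 0, 0.15], [1, 0, 0, 0, 0.15], [1, 0, 0, 0, 0.15]]])

```text
time: 10.65
position: [0.4493, -0.3024, 0.2261]
tcp_rot: [-0.64, -0.301, 0.641, -0.298]
contact_force: [0.4, -0.3, 0.4]
gripper_width: 0.0856
```

Request:
play_rows(rows=[[[1, 0, 0, 0, 0.15], [1, 0, 0, 0, 0.15], [1, 0, 0, 0, 0.15], [1, 0, 0, 0, 0.15], [1, 0, 0, 0, 0.15]]])

```text
time: 11.15
position: [0.4495, -0.302, 0.2262]
tcp_rot: [-0.705, -0.045, 0.707, -0.044]
contact_force: [0.7, 0.1, -0.2]
gripper_width: 0.0851
```

Request:
play_rows(rows=[[[1, 0, 0, 0, 0.15], [1, 0, 0, 0, 0.012], [1, 0, 0, 0, 0]]])

```text
time: 11.45
position: [0.4499, -0.302, 0.2269]
tcp_rot: [-0.706, 0.009, 0.708, 0.01]
contact_force: [-0.6, -0.5, 0.1]
gripper_width: 0.0858
```

```bash
cat >> h.py <<'E'
def blue(s,zr=(.03,.046),name=None):
    im,d=manip.read_camera('wrist'); hsv=cv2.cvtColor(im,cv2.COLOR_RGB2HSV)
    if name: save(name,im)
    b=cv2.inRange(hsv,(95,80,40),(125,255,255)); b=cv2.morphologyEx(b,cv2.MORPH_CLOSE,np.ones((25,25)))
    n,l,q,c=cv2.connectedComponentsWithStats(b); i=1+q[1:,4].argmax(); v,u=np.nonzero((l==i)&(d>0))
    P=unproj('wrist',np.c_[u,v],d[v,u],s); P=P[(P[:,2]>zr[0])&(P[:,2]<zr[1])]
    r=cv2.minAreaRect(P[:,:2].astype(np.float32)); print('blue',len(P),P[:,2].mean().round(4),r); return r
E
python3 - <<'E'
from h import *
s=st(); r=blue(s); 
c=np.array(r[0]); a=np.deg2rad(r[2] if r[1][0]>r[1][1] else r[2]-90); print('long axis',a)
e=np.array([np.cos(a),np.sin(a)]); e*=np.sign(e[0])
plan([*(c-.045*e),.05],a+np.pi/2)
manip.read_camera('top'); print(manip.pinpoint('handle','top')[:2])
E
```

```text
t 11.45 jig xy mm [  20.5 -527.6] z 226.9 yaw-J -1.3601 F jig [-0.4 -0.6  0.1] tau [ 0.01  0.06 -0.04] w 85.8 q7 -1.14
blue 9449 0.0381 ((0.4920651316642761, -0.3069370985031128), (0.05931816250085831, 0.11862058937549591), 88.28858947753906)
long axis -0.02986974847021973
shift tool [0.1772 0.0037 0.0027] turn 0.002 q7 -1.14
[{'xyz': [0.5772, 0.2107, 0.1202], 'confidence': 0.59}]
```

Request:
play_rows(rows=[[[1, 0.04, 0.0037, 0.0027, 0], [1, 0.045, 0, 0, 0], [1, 0.045, 0, 0, 0], [1, 0.04, 0, 0, 0], [1, 0.025, 0, 0, 0]]])

```text
time: 12.1
position: [0.4459, -0.305, 0.03]
tcp_rot: [-0.706, 0.009, 0.708, 0.011]
contact_force: [0.8, 0.2, 0.3]
gripper_width: 0.0855
```

Request:
play_rows(rows=[[[1, 0.015, 0, 0, 0], [1, 0.007, 0, 0, 0], [1, 0, 0, 0, 0]]])

```text
time: 12.4
position: [0.4478, -0.3061, 0.0109]
tcp_rot: [-0.707, 0.011, 0.707, 0.011]
contact_force: [-0.4, -0.4, 0.2]
gripper_width: 0.0854
```

Run:
```python
from h import *
s=st(); r=blue(s); c=np.array(r[0]); plan([*(c-.045*np.array([1,-.03])),.01])
```

```text
t 12.4 jig xy mm [  19.4 -532. ] z 10.9 yaw-J -1.3626 F jig [-0.3 -0.5  0.2] tau [-0.    0.05 -0.  ] w 85.4 q7 -1.22
blue 60854 0.0382 ((0.48945385217666626, -0.3072194457054138), (0.05993715673685074, 0.11575429886579514), 88.49498748779297)
shift tool [ 0.0018 -0.0004  0.004 ] turn 0 q7 -1.22
```

Request:
play_rows(rows=[[[0.75, 0, 0, 0, 0], [0.7, 0, 0, 0, 0], [0.6, 0, 0, 0, 0], [0.5, 0, 0, 0, 0], [0.5, 0, 0, 0, 0]]], squeeze=30)

```text
time: 12.95
position: [0.4486, -0.3065, 0.0125]
tcp_rot: [0.708, -0.011, -0.706, -0.01]
contact_force: [-0.9, 1.7, 6.9]
gripper_width: 0.0595
```

Run:
```python
from h import *
s=st(); r=blue(s,name='w5.png')
```

```text
t 12.95 jig xy mm [  20.3 -532.3] z 12.5 yaw-J -1.3628 F jig [-1.3  1.4  6.9] tau [0.21 0.18 0.06] w 59.5 q7 -1.22
blue 59940 0.0382 ((0.4901275336742401, -0.30749255418777466), (0.060138266533613205, 0.11690085381269455), 88.8301773071289)
```

View pics/w5.png

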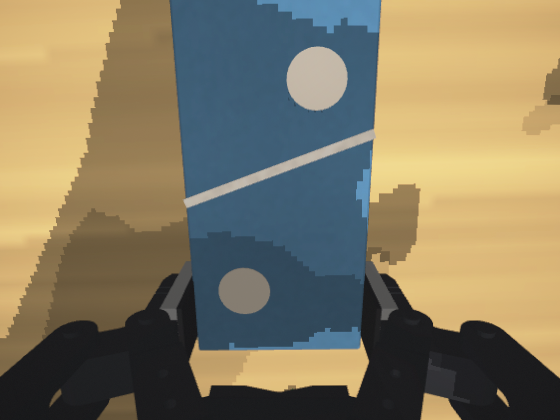

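Request:
play_rows(rows=[[[0.5, -0.004, 0, 0, 0], [0.5, -0.006, 0, 0, 0], [0.5, -0.01, 0, 0, 0], [0.5, -0.015, 0, 0, 0], [0.5, -0.02, 0, 0, 0]]])

```text
time: 13.5
position: [0.4469, -0.3056, 0.0664]
tcp_rot: [-0.707, 0.01, 0.708, 0.011]
contact_force: [0.1, -0.2, -1.6]
gripper_width: 0.0589
```

Request:
play_rows(rows=[[[0.5, -0.015, 0, 0, 0], [0.5, 0, 0, 0, 0.1], [0.5, 0, 0, 0, 0.108], [0.5, 0, 0, 0, 0]]])

```text
time: 13.9
position: [0.4477, -0.3061, 0.0817]
tcp_rot: [0.702, -0.084, -0.702, -0.084]
contact_force: [-0.3, -0.1, -1.5]
gripper_width: 0.0594
```

Run:
```python
from h import *
s=st(); r=blue(s,(.05,.16)); print(jig(-110,-8)); plan([*jig(-110,-8),.08],JY-np.pi/2)
```

```text
t 13.9 jig xy mm [  19.2 -532. ] z 81.7 yaw-J -1.5708 F jig [-0.3 -0.2 -1.5] tau [-0.02  0.08  0.01] w 59.4 q7 -1.38
blue 59860 0.1069 ((0.48823824524879456, -0.3154689371585846), (0.06005572900176048, 0.11685830354690552), 76.91149139404297)
[0.44561467 0.23365905]
shift tool [ 0.0013 -0.5242  0.1282] turn 0.002 q7 -1.38
```

Request:
play_rows(rows=[[[0.5, 0, -0.02, 0.005, 0], [0.5, 0, -0.0403, 0.0099, 0], [0.5, 0, -0.0403, 0.0099, 0], [0.5, 0, -0.0403, 0.0099, 0], [0.5, 0, -0.0403, 0.0099, 0]]])

```text
time: 14.45
position: [0.4468, -0.1178, 0.0812]
tcp_rot: [0.702, -0.083, -0.702, -0.083]
contact_force: [0.4, 0.5, -1.7]
gripper_width: 0.0593
```

Request:
play_rows(rows=[[[0.5, 0, -0.0403, 0.0099, 0], [0.5, 0, -0.0403, 0.0099, 0], [0.5, 0, -0.0403, 0.0099, 0], [0.5, 0, -0.0403, 0.0099, 0], [0.5, 0, -0.0403, 0.0099, 0]]])

```text
time: 14.95
position: [0.4463, 0.0897, 0.0813]
tcp_rot: [0.702, -0.083, -0.702, -0.083]
contact_force: [0.7, -0.5, -1.3]
gripper_width: 0.0592
```

Request:
play_rows(rows=[[[0.5, 0, -0.0403, 0.0098, 0], [0.5, 0, -0.0403, 0.0098, 0], [0.5, 0, -0.0403, 0.0098, 0], [0.5, 0, -0.02, 0.005, 0], [0.5, 0, 0, 0, 0]]])

```text
time: 15.45
position: [0.4458, 0.2379, 0.0816]
tcp_rot: [0.703, -0.08, -0.702, -0.082]
contact_force: [-0.0, -0.8, -1.9]
gripper_width: 0.0588
```

Run:
```python
from h import *
s=st(); r=blue(s,(.05,.16),'w6.png'); plan([*jig(-110,-8),.022],JY-np.pi/2)
manip.read_camera('top'); print(manip.pinpoint('handle','top')[:2])
```

```text
t 15.45 jig xy mm [-110.8   -3.8] z 81.6 yaw-J -1.5625 F jig [ 0.2 -0.8 -1.9] tau [0.   0.1  0.02] w 58.8 q7 -2.56
blue 59844 0.1068 ((0.4865359961986542, 0.22868281602859497), (0.06029338389635086, 0.11696047335863113), 77.52069091796875)
shift tool [ 0.0591  0.0014 -0.    ] turn 0.005 q7 -2.56
[{'xyz': [0.5742, 0.2101, 0.1209], 'confidence': 0.43}]
```

View pics/w6.png

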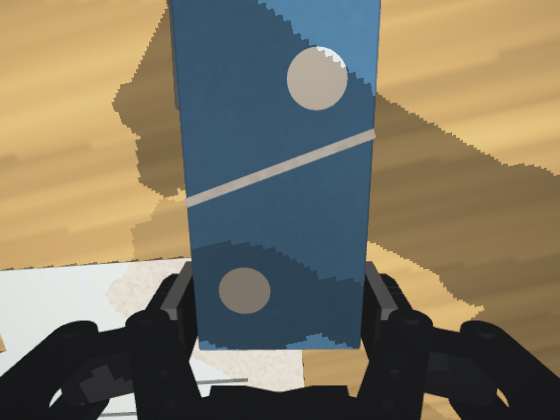

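Request:
play_rows(rows=[[[0.5, 0.015, 0.0014, 0, 0], [0.5, 0.02, 0, 0, 0], [0.5, 0.015, 0, 0, 0], [0.5, 0.012, 0, 0, 0], [0.5, 0, 0, 0, 0]]])

```text
time: 16.1
position: [0.445, 0.2297, 0.0175]
tcp_rot: [-0.701, 0.085, 0.703, 0.084]
contact_force: [-0.9, -0.8, -1.5]
gripper_width: 0.0588
```

Run:
```python
from h import *
s=st(); plan([*jig(-78.5,-8),.0185],JY-np.pi/2)
```

```text
t 16.1 jig xy mm [-109.6  -12. ] z 17.5 yaw-J -1.5724 F jig [-0.7 -1.  -1.5] tau [0.01 0.11 0.05] w 58.8 q7 -2.63
shift tool [-0.0011 -0.004  -0.0311] turn -0.002 q7 -2.63
```

Request:
play_rows(rows=[[[0.5, -0.001, -0.001, -0.006, 0], [0.5, 0, -0.001, -0.01, 0], [0.5, 0, -0.001, -0.009, 0], [0.5, 0, -0.001, -0.006, 0], [0.5, 0, 0, 0, 0]]])

```text
time: 16.6
position: [0.4788, 0.2282, 0.0203]
tcp_rot: [0.703, -0.084, -0.702, -0.085]
contact_force: [0.1, 0.4, -1.5]
gripper_width: 0.0594
```

Request:
play_rows(rows=[[[0.5, 0.001, 0, 0, 0], [0.5, 0.001, 0, 0, 0], [0.5, 0.0005, 0, 0, 0], [0.5, 0.0005, 0, 0, 0], [0.5, 0, 0, 0, 0]]])

```text
time: 17.1
position: [0.4768, 0.2284, 0.0169]
tcp_rot: [-0.702, 0.084, 0.702, 0.084]
contact_force: [0.3, 0.4, -0.7]
gripper_width: 0.0592
```

Run:
```python
from h import *
s=st()
```

```text
t 17.1 jig xy mm [-78.5  -5.8] z 16.9 yaw-J -1.5706 F jig [ 0.2  0.5 -0.7] tau [0.04 0.05 0.02] w 59.2 q7 -2.59
```

Request:
play_rows(rows=[[[0.5, 0.0005, 0, 0, 0], [0.5, 0.0005, 0, 0, 0], [0.5, 0.0005, 0, 0, 0], [0.5, 0.0005, 0, 0, 0], [0.5, 0, 0, 0, 0]]])

```text
time: 17.6
position: [0.477, 0.2283, 0.0149]
tcp_rot: [-0.702, 0.084, 0.702, 0.084]
contact_force: [-1.3, 0.3, -1.0]
gripper_width: 0.0589
```

Run:
```python
from h import *
s=st()
```

```text
t 17.6 jig xy mm [-78.2  -5.8] z 14.9 yaw-J -1.571 F jig [-1.3  0.  -1. ] tau [-0.01  0.06 -0.02] w 58.9 q7 -2.59
```

Request:
play_rows(rows=[[[0.5, 0.0005, 0, 0, 0], [0.5, 0.0005, 0, 0, 0], [0.5, 0.0005, 0, 0, 0], [0.5, 0, 0, 0, 0]]])

```text
time: 18.0
position: [0.477, 0.2283, 0.0134]
tcp_rot: [-0.702, 0.084, 0.702, 0.084]
contact_force: [-0.5, 1.1, -1.7]
gripper_width: 0.0593
```

Run:
```python
from h import *
s=st()
```

```text
t 18.0 jig xy mm [-78.2  -5.8] z 13.4 yaw-J -1.5709 F jig [-0.7  0.9 -1.7] tau [-0.    0.06 -0.03] w 59.3 q7 -2.59
```

Request:
play_rows(rows=[[[0.5, 0.0005, 0, 0, 0], [0.5, 0.0003, 0, 0, 0], [0.5, 0, 0, 0, 0]]])

```text
time: 18.3
position: [0.4771, 0.2283, 0.0127]
tcp_rot: [0.702, -0.084, -0.702, -0.084]
contact_force: [0.1, -0.4, -1.5]
gripper_width: 0.0595
```

Request:
play_rows(rows=[[[0.5, 0.0004, 0, 0, 0], [0.5, 0, 0, 0, 0]]])

```text
time: 18.5
position: [0.4771, 0.2284, 0.0125]
tcp_rot: [0.702, -0.084, -0.702, -0.084]
contact_force: [-0.6, -0.7, 2.1]
gripper_width: 0.059
```

Run:
```python
from h import *
s=st()
```

```text
t 18.5 jig xy mm [-78.2  -5.7] z 12.5 yaw-J -1.5709 F jig [-0.4 -0.8  2.1] tau [-0.08  0.18 -0.02] w 59.0 q7 -2.59
```

Request:
play_rows(rows=[[[0.5, -0.0002, 0, -0.002, 0], [0.5, 0, 0, -0.0025, 0], [0.5, 0, 0, -0.0025, 0], [0.5, 0, 0, -0.002, 0], [0.5, 0, 0, 0, 0]]])

```text
time: 19.0
position: [0.4864, 0.2263, 0.0126]
tcp_rot: [0.702, -0.084, -0.702, -0.084]
contact_force: [-0.6, 0.3, 2.8]
gripper_width: 0.0591
```

Run:
```python
from h import *
s=st()
```

```text
t 19.0 jig xy mm [-68.6  -5.6] z 12.6 yaw-J -1.5712 F jig [-0.6  0.2  2.8] tau [ 0.04  0.19 -0.07] w 59.1 q7 -2.58
```

Request:
play_rows(rows=[[[0.5, 0, 0, -0.001, 0], [0.5, 0, 0, -0.0005, 0], [0.5, 0, 0, -0.0005, 0], [0.5, 0, 0, 0, 0]]])

```text
time: 19.4
position: [0.4876, 0.2259, 0.0126]
tcp_rot: [-0.702, 0.084, 0.702, 0.084]
contact_force: [-2.9, 1.7, 4.4]
gripper_width: 0.0592
```

Run:
```python
from h import *
s=st()
```

```text
t 19.4 jig xy mm [-67.4  -5.6] z 12.6 yaw-J -1.5706 F jig [-3.3  1.   4.4] tau [0.1  0.63 0.01] w 59.2 q7 -2.58
```

Request:
play_rows(rows=[[[0.5, 0, 0, -0.0005, 0], [0.5, 0, 0, 0, 0]]])

```text
time: 19.6
position: [0.4883, 0.2257, 0.0125]
tcp_rot: [0.702, -0.084, -0.702, -0.084]
contact_force: [-3.7, 1.4, 5.0]
gripper_width: 0.0593
```

Run:
```python
from h import *
s=st()
im,d=manip.read_camera('wrist'); save('w7.png',im); np.savez('w7.npz',im=im,d=d,p=s['position'],q=s['tcp_rot'])
a,_=manip.read_camera('scene'); b,_=manip.read_camera('top')
c=proj('top',[*jig(-10,0),.03])[0].astype(int); e=proj('scene',[*jig(-10,0),.03])[0].astype(int); print(c,e)
f=lambda m,c: cv2.resize(m[c[1]-40:c[1]+40,c[0]-40:c[0]+40],(400,400),interpolation=cv2.INTER_CUBIC)
save('v8.png',np.hstack([f(b,c),f(a,e)]))
```

```text
t 19.6 jig xy mm [-66.6  -5.7] z 12.5 yaw-J -1.5709 F jig [-4.   0.5  5. ] tau [ 0.15  0.6  -0.06] w 59.3 q7 -2.58
[211 216] [374 229]
```

View pics/w7.png

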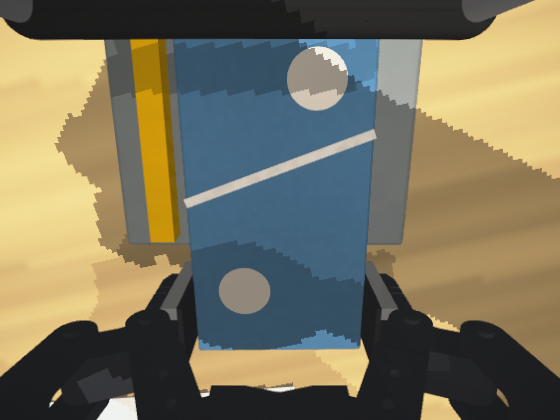

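```bash
cat >> h.py <<'E'
def W(cam,uv,z,s): # pixel on plane z -> jig mm
    a=unproj(cam,uv,np.ones(len(uv)),s); o=T(cam,s)[:3,3]; k=(z-o[2])/(a[:,2]-o[2]); P=o+(a-o)*k[:,None]; D=P[:,:2]-J0
    c,n=np.cos(JY),np.sin(JY); return 1000*np.c_[c*D[:,0]+n*D[:,1],-n*D[:,0]+c*D[:,1]]
def gaps(name='g.png'):
    s=st(); im,d=manip.read_camera('wrist'); save(name,im)
    h=cv2.cvtColor(im,cv2.COLOR_RGB2HSV); H,S=h[...,0].astype(int),h[...,1]
    bl=(H>95)&(H<125)&(S>90); ye=(H>18)&(H<32)&(S>200)
    L=[];F=[];G=[];Rt=[]
    for v in range(60,236,4):
        u=np.nonzero(bl[v])[0]
        if len(u)>40: L.append((u.min(),v)); Rt.append((u.max()+1,v))
        y=np.nonzero(ye[v,90:230])[0]
        if len(y)>5: F.append((90+y.max()+1,v)); G.append((90+y.min(),v))
    E=[(u,np.nonzero(bl[:,u])[0].max()+1) for u in range(215,350,5)]
    for n,p,z in [('tileL',L,.038),('tileR',Rt,.038),('fence in',F,.030),('fence out',G,.038)]:
        X=W('wrist',np.array(p),z,s); k=np.polyfit(X[:,0],X[:,1],1); r=abs(np.polyval(k,X[:,0])-X[:,1]); X=X[r<np.median(r)*3+.2]; k=np.polyfit(X[:,0],X[:,1],1); print(n,len(X),'slope',k[0].round(4),'y@0',k[1].round(2),'x',X[:,0].min().round(),X[:,0].max().round())
    X=W('wrist',np.array(E),.038,s); k=np.polyfit(X[:,1],X[:,0],1); print('near end x',np.median(X[:,0]).round(2),'slope',k[0].round(4))
E
python3 - <<'E'
from h import *
gaps()
z=np.load('w7.npz'); im=z['im']; s={'position':z['p'],'tcp_rot':z['q']}
g=cv2.cvtColor(im,cv2.COLOR_RGB2GRAY).astype(int)
for u in (385,395): print(u, g[234:252,u]); 
print(W('wrist',np.array([[390,243.5],[150,243]]),.03,s))
E
```

```text
t 19.75 jig xy mm [-66.6  -5.7] z 12.5 yaw-J -1.5709 F jig [-2.6 -0.2  3.9] tau [0.14 0.55 0.01] w 59.2 q7 -2.58
tileL 42 slope 0.0129 y@0 24.46 x -37.0 17.0
tileR 41 slope 0.0122 y@0 -34.86 x -37.0 17.0
fence in 44 slope 0.0008 y@0 29.49 x -40.0 18.0
fence out 44 slope 0.0015 y@0 37.21 x -37.0 17.0
near end x -82.8 slope -0.0098
385 [106 106 106 106 107 107 107 107 103  99 102 128 133 132 132 132 132 132]
395 [106 106 107 106 106 106 106 106 103  98 101 127 132 132 132 132 131 131]
[[-44.16223622 -45.65066174]
 [-44.10158424  40.57367956]]
```

Request:
play_rows(rows=[[[0.5, -0.0003, 0, 0, 0.006], [0.5, 0, 0, 0, 0.0055], [0.5, 0, 0, -0.001, 0], [0.5, 0, 0, -0.001, 0], [0.5, 0, 0, 0, 0]]])

```text
time: 20.3
position: [0.4902, 0.2248, 0.0126]
tcp_rot: [-0.702, 0.088, 0.702, 0.088]
contact_force: [-0.5, 2.0, 0.3]
gripper_width: 0.0594
```

Run:
```python
from h import *
gaps()
```

```text
t 20.3 jig xy mm [-64.5  -6.1] z 12.6 yaw-J -1.5827 F jig [-0.9  1.8  0.3] tau [0.01 0.22 0.04] w 59.4 q7 -2.59
tileL 42 slope -0.0014 y@0 23.24 x -34.0 19.0
tileR 41 slope 0.0004 y@0 -36.09 x -35.0 19.0
fence in 44 slope 0.0004 y@0 29.49 x -37.0 20.0
fence out 44 slope 0.0017 y@0 37.2 x -34.0 20.0
near end x -80.71 slope 0.0024
```

Request:
play_rows(rows=[[[0.5, 0, 0, -0.0005, 0], [0.5, 0, 0, -0.0005, 0], [0.5, 0, 0, 0, 0]]])

```text
time: 20.65
position: [0.4912, 0.2246, 0.0126]
tcp_rot: [0.702, -0.088, -0.702, -0.088]
contact_force: [-1.0, -0.7, -1.3]
gripper_width: 0.0596
```

Request:
play_rows(rows=[[[0.5, 0, 0, -0.0003, 0], [0.5, 0, 0, 0, 0]]])

```text
time: 20.85
position: [0.4912, 0.2246, 0.0126]
tcp_rot: [-0.701, 0.088, 0.702, 0.088]
contact_force: [-1.4, -0.0, -0.6]
gripper_width: 0.0591
```

Run:
```python
from h import *
st()
```

```text
t 20.85 jig xy mm [-63.6  -6.1] z 12.6 yaw-J -1.5825 F jig [-1.4 -0.4 -0.6] tau [0.03 0.16 0.01] w 59.1 q7 -2.58
```

Request:
play_rows(rows=[[[0.5, 0, 0, -0.0004, 0], [0.5, 0, 0, 0, 0]]])

```text
time: 21.05
position: [0.4912, 0.2246, 0.0126]
tcp_rot: [-0.701, 0.088, 0.702, 0.088]
contact_force: [-3.0, -0.7, 1.7]
gripper_width: 0.0591
```

Request:
play_rows(rows=[[[0.5, 0, 0, -0.0003, 0], [0.5, 0, 0, 0, 0]]])

```text
time: 21.25
position: [0.4912, 0.2246, 0.0126]
tcp_rot: [-0.701, 0.088, 0.702, 0.088]
contact_force: [-3.3, 0.1, 0.7]
gripper_width: 0.0589
```

Run:
```python
from h import *
st()
```

```text
t 21.25 jig xy mm [-63.6  -6. ] z 12.6 yaw-J -1.5823 F jig [-3.3 -0.7  0.7] tau [ 0.05  0.85 -0.07] w 58.9 q7 -2.58
```

Request:
play_rows(rows=[[[0.5, 0, 0, -0.0004, 0], [0.5, 0, 0, 0, 0], [0.5, 0, 0, 0, 0]]])

```text
time: 21.55
position: [0.4912, 0.2246, 0.0126]
tcp_rot: [-0.701, 0.088, 0.702, 0.088]
contact_force: [-5.7, 0.0, 2.1]
gripper_width: 0.059
```

Run:
```python
from h import *
gaps()
```

```text
t 21.55 jig xy mm [-63.5  -6.1] z 12.6 yaw-J -1.5822 F jig [-5.6 -1.3  2.1] tau [ 0.11  1.02 -0.08] w 59.0 q7 -2.58
tileL 42 slope -0.0024 y@0 23.26 x -33.0 20.0
tileR 41 slope -0.0005 y@0 -36.03 x -34.0 20.0
fence in 43 slope 0.0007 y@0 29.49 x -36.0 20.0
fence out 43 slope 0.0023 y@0 37.21 x -33.0 20.0
near end x -79.69 slope 0.0038
```

Request:
play_rows(rows=[[[0.5, 0, 0, 0.0005, 0], [0.5, 0, -0.001, 0, 0], [0.5, 0, -0.0015, 0, 0], [0.5, 0, -0.0015, 0, 0], [0.5, 0, -0.001, 0, 0]]])

```text
time: 22.1
position: [0.4912, 0.2249, 0.0126]
tcp_rot: [-0.7, 0.092, 0.703, 0.086]
contact_force: [-8.8, -10.5, 12.3]
gripper_width: 0.0594
```

Request:
play_rows(rows=[[[0.5, 0, 0, 0, 0], [0.5, 0, -0.0004, 0, 0], [0.5, 0, 0, 0, 0]]])

```text
time: 22.4
position: [0.4912, 0.225, 0.0126]
tcp_rot: [-0.7, 0.092, 0.703, 0.086]
contact_force: [-8.9, -8.6, 12.1]
gripper_width: 0.0595
```

Run:
```python
from h import *
gaps()
```

```text
t 22.4 jig xy mm [-63.7  -5.7] z 12.6 yaw-J -1.5855 F jig [ -6.6 -10.4  12.1] tau [-1.5   1.74 -0.19] w 59.5 q7 -2.59
tileL 41 slope -0.0029 y@0 23.5 x -33.0 19.0
tileR 41 slope -0.0052 y@0 -35.91 x -34.0 20.0
fence in 43 slope -0.0001 y@0 29.49 x -36.0 20.0
fence out 43 slope 0.0006 y@0 37.22 x -33.0 20.0
near end x -79.81 slope 0.0112
```

Request:
play_rows(rows=[[[0.5, 0, 0.0025, 0, 0], [0.5, 0, 0.0025, 0.001, 0], [0.5, -0.0002, 0, 0.001, 0], [0.5, 0, 0, 0, 0]]])

```text
time: 22.85
position: [0.4914, 0.2258, 0.0132]
tcp_rot: [0.702, -0.088, -0.701, -0.088]
contact_force: [-0.6, -0.4, -1.3]
gripper_width: 0.0593
```

Run:
```python
from h import *
gaps('w8.png')
```

```text
t 22.85 jig xy mm [-63.7  -4.8] z 13.2 yaw-J -1.5825 F jig [-0.4 -0.5 -1.3] tau [-0.    0.12  0.04] w 59.3 q7 -2.59
tileL 42 slope -0.0023 y@0 24.58 x -34.0 20.0
tileR 42 slope 0.0012 y@0 -34.86 x -34.0 20.0
fence in 44 slope 0.0002 y@0 29.49 x -37.0 21.0
fence out 44 slope 0.0014 y@0 37.21 x -34.0 20.0
near end x -80.4 slope 0.0033
```

View pics/w8.png

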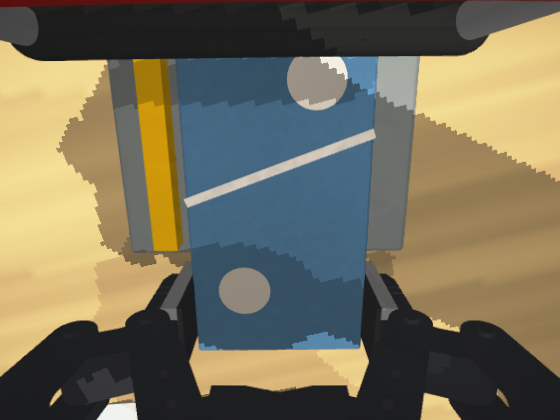

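Request:
play_rows(rows=[[[0.5, 0, -0.0005, 0.0005, 0], [0.5, 0, -0.001, 0, 0], [0.5, 0, -0.001, 0, 0], [0.5, 0, -0.001, 0, 0], [0.5, 0, 0, 0, 0]]])

```text
time: 23.4
position: [0.4907, 0.2294, 0.013]
tcp_rot: [0.702, -0.088, -0.702, -0.088]
contact_force: [0.1, -0.6, -1.4]
gripper_width: 0.0594
```

Run:
```python
from h import *
gaps()
```

```text
t 23.4 jig xy mm [-65.2  -1.5] z 13.0 yaw-J -1.5821 F jig [ 0.3 -0.6 -1.4] tau [0.04 0.01 0.04] w 59.4 q7 -2.59
tileL 42 slope 0.0012 y@0 27.81 x -35.0 19.0
tileR 42 slope 0.0012 y@0 -31.49 x -36.0 18.0
fence in 43 slope 0.0003 y@0 30.31 x -38.0 19.0
fence out 44 slope 0.0012 y@0 37.2 x -35.0 19.0
near end x -81.7 slope 0.0025
```

Request:
play_rows(rows=[[[0.5, 0, -0.0005, 0, 0], [0.5, 0, -0.0005, 0, 0], [0.5, 0, -0.0004, 0, 0], [0.5, 0, 0, 0, 0]]])

```text
time: 23.85
position: [0.4909, 0.2304, 0.013]
tcp_rot: [-0.702, 0.088, 0.702, 0.088]
contact_force: [-0.9, -0.2, -1.4]
gripper_width: 0.0594
```

Request:
play_rows(rows=[[[0.5, 0, -0.0004, 0, 0], [0.5, 0, 0, 0, 0]]])

```text
time: 24.05
position: [0.4909, 0.2304, 0.0129]
tcp_rot: [-0.702, 0.088, 0.702, 0.088]
contact_force: [-0.0, -0.8, -1.2]
gripper_width: 0.0593
```

Request:
play_rows(rows=[[[0.5, 0, -0.0004, 0, 0], [0.5, 0, 0, 0, 0]]])

```text
time: 24.25
position: [0.4909, 0.2305, 0.0129]
tcp_rot: [-0.701, 0.089, 0.702, 0.088]
contact_force: [-1.0, -1.8, -0.6]
gripper_width: 0.0592
```

Run:
```python
from h import *
gaps()
```

```text
t 24.25 jig xy mm [-65.3  -0.4] z 12.9 yaw-J -1.5829 F jig [-0.6 -2.  -0.6] tau [-0.48  0.17 -0.04] w 59.2 q7 -2.59
tileL 42 slope -0.0038 y@0 28.8 x -35.0 19.0
tileR 41 slope 0.0006 y@0 -30.46 x -36.0 18.0
fence in 43 slope -0.0019 y@0 31.29 x -38.0 19.0
fence out 44 slope -0.0001 y@0 37.23 x -35.0 19.0
near end x -81.64 slope 0.0033
```

Request:
play_rows(rows=[[[0.5, 0.0003, 0.0003, 0, 0], [0.5, 0.0002, 0, 0, 0], [0.5, 0, 0, -0.0005, 0], [0.5, 0, 0, -0.0005, 0], [0.5, 0, 0, 0, 0]]])

```text
time: 24.8
position: [0.4909, 0.2305, 0.0125]
tcp_rot: [-0.701, 0.089, 0.702, 0.088]
contact_force: [-4.0, -4.0, 6.3]
gripper_width: 0.059
```

Run:
```python
from h import *
st()
```

```text
t 24.8 jig xy mm [-65.3  -0.4] z 12.5 yaw-J -1.5824 F jig [-2.9 -4.8  6.3] tau [-0.64  0.87 -0.12] w 59.0 q7 -2.59
```

Request:
play_rows(rows=[[[0.5, 0, 0, -0.0005, 0], [0.5, 0, 0, 0, 0]]])

```text
time: 25.0
position: [0.4909, 0.2304, 0.0125]
tcp_rot: [-0.701, 0.089, 0.703, 0.087]
contact_force: [-5.9, -3.4, 7.5]
gripper_width: 0.0594
```

Request:
play_rows(rows=[[[0.5, 0, 0, -0.0004, 0], [0.5, 0, 0, 0, 0]]])

```text
time: 25.2
position: [0.4908, 0.2305, 0.0125]
tcp_rot: [-0.7, 0.089, 0.703, 0.087]
contact_force: [-6.4, -4.3, 7.0]
gripper_width: 0.0591
```

Run:
```python
from h import *
gaps()
```

```text
t 25.2 jig xy mm [-65.3  -0.4] z 12.5 yaw-J -1.582 F jig [-5.2 -5.7  7. ] tau [-0.56  1.18 -0.11] w 59.1 q7 -2.59
tileL 42 slope 0.0017 y@0 28.83 x -35.0 19.0
tileR 41 slope -0.0006 y@0 -30.43 x -36.0 18.0
fence in 43 slope 0.0012 y@0 31.31 x -38.0 19.0
fence out 44 slope 0.0004 y@0 37.21 x -35.0 19.0
near end x -81.32 slope 0.0018
```

Request:
play_rows(rows=[[[0.5, -0.0003, 0.0003, 0, 0], [0.5, 0, 0, 0, 0], [0.5, -0.0001, 0, 0, 0], [0.5, 0, 0, 0, 0]]])

```text
time: 25.65
position: [0.491, 0.2304, 0.0126]
tcp_rot: [-0.701, 0.088, 0.703, 0.087]
contact_force: [-5.1, -3.4, 3.4]
gripper_width: 0.0594
```

Run:
```python
from h import *
st()
```

```text
t 25.65 jig xy mm [-65.1  -0.5] z 12.6 yaw-J -1.5817 F jig [-4.1 -4.5  3.4] tau [-0.42  0.95 -0.05] w 59.4 q7 -2.59
```

Request:
play_rows(rows=[[[0.5, -0.0001, 0.0004, 0, 0], [0.5, 0, 0, 0, 0], [0.5, -0.0001, 0.0002, 0, 0], [0.5, 0, 0, 0, 0]]])

```text
time: 26.05
position: [0.4926, 0.2301, 0.0129]
tcp_rot: [-0.702, 0.088, 0.702, 0.088]
contact_force: [-3.0, -1.0, -1.3]
gripper_width: 0.0592
```

Run:
```python
from h import *
st()
```

```text
t 26.05 jig xy mm [-63.5  -0.4] z 12.9 yaw-J -1.5819 F jig [-2.6 -1.6 -1.3] tau [-0.08  0.38 -0.  ] w 59.2 q7 -2.59
```

Request:
play_rows(rows=[[[0.5, 0, -0.0002, 0, 0], [0.5, 0.0002, 0, -0.0003, 0], [0.5, 0.0001, 0, 0, 0], [0.5, 0, 0, 0, 0]]])

```text
time: 26.45
position: [0.4926, 0.23, 0.0127]
tcp_rot: [-0.701, 0.088, 0.702, 0.088]
contact_force: [-4.0, -1.1, -0.4]
gripper_width: 0.0593
```

Run:
```python
from h import *
gaps('w9.png')
```

```text
t 26.45 jig xy mm [-63.5  -0.5] z 12.7 yaw-J -1.5821 F jig [-3.6 -2.  -0.4] tau [ 0.04  0.78 -0.01] w 59.3 q7 -2.59
tileL 42 slope 0.0008 y@0 28.79 x -33.0 20.0
tileR 41 slope 0.0014 y@0 -30.44 x -34.0 20.0
fence in 43 slope 0.0009 y@0 31.28 x -36.0 21.0
fence out 44 slope 0.0011 y@0 37.23 x -33.0 21.0
near end x -79.77 slope 0.0014
```

Run:
```python
from h import *
im=cv2.cvtColor(cv2.imread('pics/w9.png'),cv2.COLOR_BGR2RGB); s=manip.sense()
for v in (120,160,200,230): print(v,[tuple(int(q) for q in x) for x in im[v,160:200:2]])
c=im[60:260,120:220]; save('v9.png',cv2.resize(c,(400,800)[::1] if 0 else (300,600),interpolation=cv2.INTER_NEAREST))
h=cv2.cvtColor(im,cv2.COLOR_RGB2HSV); H,S=h[...,0].astype(int),h[...,1]; ye=(H>18)&(H<32)&(S>200)
p=[(90+np.nonzero(ye[v,90:230])[0].max()+1,v) for v in range(80,230,10)]
print(W('wrist',np.array(p),.038,s)[:,1].round(2))
```

```text
120 [(206, 152, 10), (206, 153, 10), (206, 152, 10), (207, 153, 10), (207, 153, 10), (208, 153, 10), (207, 153, 10), (207, 153, 10), (208, 153, 10), (183, 135, 10), (67, 92, 107), (70, 105, 131), (71, 106, 132), (69, 104, 131), (69, 103, 130), (69, 103, 131), (69, 103, 129), (68, 103, 130), (71, 103, 131), (71, 104, 131)]
160 [(208, 152, 10), (208, 152, 10), (209, 153, 10), (208, 153, 10), (209, 153, 10), (209, 153, 10), (209, 153, 10), (208, 153, 10), (209, 154, 10), (209, 153, 10), (209, 154, 10), (137, 106, 21), (66, 99, 124), (70, 105, 132), (69, 105, 131), (71, 106, 132), (72, 106, 133), (72, 106, 133), (72, 106, 132), (71, 105, 132)]
200 [(139, 121, 79), (202, 149, 10), (202, 149, 10), (203, 149, 10), (204, 149, 10), (203, 150, 10), (203, 149, 10), (203, 149, 10), (202, 149, 10), (203, 150, 10), (203, 150, 10), (203, 150, 10), (209, 197, 175), (210, 203, 191), (210, 203, 191), (210, 203, 189), (210, 202, 188), (210, 201, 187), (210, 202, 188), (210, 201, 187)]
230 [(106, 109, 105), (105, 109, 105), (180, 138, 40), (200, 147, 10), (200, 147, 10), (200, 147, 10), (200, 148, 10), (200, 148, 10), (200, 148, 10), (200, 148, 10), (201, 148, 10), (200, 147, 10), (201, 147, 10), (201, 148, 10), (122, 98, 38), (66, 99, 123), (68, 102, 128), (68, 102, 128), (67, 102, 127), (68, 103, 128)]
[29.16 29.1  29.35 29.29 29.24 29.18 29.13 29.08 29.02 29.29 29.24 29.18
 30.11 29.08 29.03]
```

View pics/v9.png

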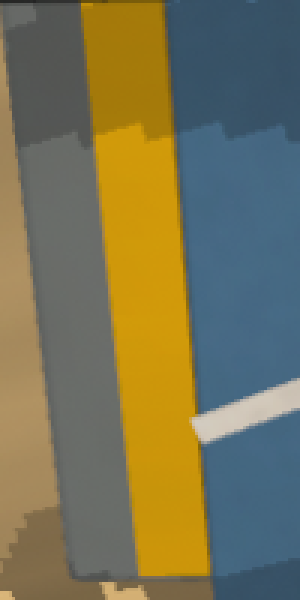

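Request:
play_rows(rows=[[[0.75, 0, 0, 0, 0], [0.85, 0, 0, 0, 0], [0.85, 0, 0, 0, 0], [0.85, 0, 0, 0, 0]]])

```text
time: 26.9
position: [0.4938, 0.2298, 0.0131]
tcp_rot: [0.702, -0.088, -0.701, -0.088]
contact_force: [-0.1, -0.5, 0.3]
gripper_width: 0.0727
```

Run:
```python
from h import *
gaps('w10.png')
```

```text
t 26.9 jig xy mm [-62.3  -0.4] z 13.1 yaw-J -1.5827 F jig [ 0.  -0.5  0.3] tau [-0.02  0.   -0.04] w 72.7 q7 -2.59
tileL 40 slope 0.0004 y@0 28.79 x -32.0 19.0
tileR 40 slope 0.0007 y@0 -30.44 x -33.0 19.0
fence in 41 slope 0.0013 y@0 31.29 x -35.0 20.0
fence out 42 slope 0.0011 y@0 37.2 x -32.0 20.0
near end x -79.74 slope 0.0042
```

Request:
play_rows(rows=[[[0.85, -0.01, 0, 0, 0], [0.85, -0.03, 0, 0, 0], [0.85, -0.045, 0, 0, 0], [0.85, -0.05, 0, 0, 0], [0.85, -0.05, 0, 0, 0]]])

```text
time: 27.45
position: [0.4926, 0.2297, 0.2003]
tcp_rot: [0.702, -0.088, -0.702, -0.088]
contact_force: [0.9, -0.5, 0.2]
gripper_width: 0.0723
```

Request:
play_rows(rows=[[[0.85, -0.02, 0, -0.02, -0.144], [0.7, 0, 0, 0, -0.144], [0.6, 0, 0, 0, -0.144], [0.5, 0, 0, 0, -0.144], [0.4, 0, 0, 0, -0.144]]])

```text
time: 27.95
position: [0.5123, 0.2248, 0.2186]
tcp_rot: [0.687, 0.167, -0.687, 0.167]
contact_force: [-0.9, -0.3, 0.8]
gripper_width: 0.0342
```

Request:
play_rows(rows=[[[0.3, 0, 0, 0, -0.144], [0.3, 0, 0, 0, -0.144], [0.3, 0, 0, 0, -0.144], [0.3, 0, 0, 0, -0.144], [0.3, 0, 0, 0, -0.144]]])

```text
time: 28.45
position: [0.5123, 0.2247, 0.2185]
tcp_rot: [0.585, 0.398, -0.584, 0.398]
contact_force: [0.4, -0.6, 0.5]
gripper_width: 0.0254
```

Request:
play_rows(rows=[[[0.3, 0, 0, 0, -0.143], [0.3, 0, 0, 0, 0], [0.3, 0, 0, 0, 0]]])

```text
time: 28.75
position: [0.5124, 0.2247, 0.2182]
tcp_rot: [0.557, 0.436, -0.556, 0.437]
contact_force: [0.4, 0.4, -0.7]
gripper_width: 0.0256
```

Run:
```python
from h import *
s=st(); im,d=manip.read_camera('wrist'); save('w11.png',im)
print([ (np.round(x['xyz'],4),round(x['confidence'],2)) for x in manip.pinpoint('handle','wrist')[:2]],jig(22.8,0))
h=cv2.cvtColor(im,cv2.COLOR_RGB2HSV); H,S,V=h[...,0].astype(int),h[...,1],h[...,2]
v,u=np.nonzero(((H<8)|(H>172))&(S>150)&(V>60)&(d>0)); P=unproj('wrist',np.c_[u,v],d[v,u],s); P=P[(P[:,2]>.11)&(P[:,2]<.14)&(abs(P[:,0]-.576)<.05)]; print(len(P),P.mean(0),P[:,2].max())
plan([*jig(22.8,0),.2],JY)
```

```text
t 28.75 jig xy mm [-43.  -1.] z 218.2 yaw-J -0.0024 F jig [ 0.3  0.5 -0.7] tau [ 0.01 -0.05  0.02] w 25.6 q7 -0.93
[(array([ 0.7557,  0.1988, -0.0008]), 0.73), (array([0.5754, 0.2084, 0.1239]), 0.6)] [0.5765573  0.21012468]
1730 [0.575995   0.21276545 0.12789661] 0.13088045667153722
shift tool [ 0.0181  0.0658 -0.0011] turn -0.001 q7 -0.93
```

Request:
play_rows(rows=[[[0.3, 0, 0.033, 0, 0], [0.3, 0, 0.0325, -0.001, 0], [0.3, 0.01, 0, 0, 0], [0.3, 0.025, 0, 0, 0], [0.3, 0.03, 0, 0, 0]]])

```text
time: 29.35
position: [0.5767, 0.211, 0.1529]
tcp_rot: [0.557, 0.437, -0.555, 0.437]
contact_force: [-0.5, -0.4, -0.0]
gripper_width: 0.0256
```

Request:
play_rows(rows=[[[0.3, 0.02, 0, 0, 0], [0.3, 0.012, 0, 0, 0], [0.3, 0.008, 0, 0, 0], [0.3, 0, 0, 0, 0]]])

```text
time: 29.75
position: [0.5757, 0.2103, 0.1122]
tcp_rot: [-0.555, -0.437, 0.556, -0.437]
contact_force: [-0.2, 0.4, 0.8]
gripper_width: 0.0253
```

Run:
```python
from h import *
s=st(); plan([*jig(22.8,0),.111],JY)
```

```text
t 29.75 jig xy mm [22. -0.] z 112.2 yaw-J 0.0005 F jig [-0.3  0.3  0.8] tau [ 0.   -0.01 -0.  ] w 25.3 q7 -0.95
shift tool [ 0.0012  0.0008 -0.    ] turn 0.0 q7 -0.95
```

Request:
play_rows(rows=[[[0.0, 0, 0, 0, 0], [0.0, 0, 0, 0, 0], [0, 0, 0, 0, 0], [0, 0, 0, 0, 0]]], squeeze=25)

```text
time: 30.15
position: [0.5759, 0.211, 0.1137]
tcp_rot: [0.556, 0.437, -0.556, 0.437]
contact_force: [-3.4, -0.6, 4.9]
gripper_width: 0.0085
```

Run:
```python
from h import *
s=st()
for th in (1.0,.95,.9): print(th, 62-85.4*np.cos(th+.094), 48+85.4*np.sin(th+.094))
```

```text
t 30.15 jig xy mm [21.9  0.7] z 113.7 yaw-J 0.0008 F jig [-3.2 -1.4  4.9] tau [0.14 0.92 0.  ] w 8.5 q7 -0.95
1.0 22.806936584749245 123.87531733131752
0.95 19.063732379973523 121.82165619153683
0.9 15.427846483471967 119.58347935685264
```

Request:
play_rows(rows=[[[0, 0.002, -0.0037, 0, 0], [0, 0.0023, -0.0037, 0, 0], [0, 0.005, -0.0069, 0, 0], [0, 0.0057, -0.0064, 0, 0], [0, 0.0063, -0.0058, 0, 0]]])

```text
time: 30.65
position: [0.5518, 0.2169, 0.0928]
tcp_rot: [0.557, 0.437, -0.555, 0.438]
contact_force: [-1.6, 0.4, 4.1]
gripper_width: 0.0087
```

Run:
```python
from h import *
s=st()
for th in (.65,.6,.55): print(th, 62-85.4*np.cos(th+.094), 48+85.4*np.sin(th+.094)-10.2)
```

```text
t 30.65 jig xy mm [-2.8  0.7] z 92.8 yaw-J 0.0004 F jig [-1.7 -0.   4.1] tau [-0.05  0.12  0.01] w 8.7 q7 -1.0
0.65 -0.8343742580788529 95.63598716712353
0.6 -3.646442244573464 92.42329741630287
0.55 -6.294428313462859 89.07407786920486
```

Request:
play_rows(rows=[[[0, 0.0068, -0.0051, 0, 0], [0, 0.0073, -0.0044, 0, 0], [0, 0.0077, -0.0037, 0, 0], [0, 0, 0, 0, 0]]])

```text
time: 31.05
position: [0.5374, 0.2202, 0.0682]
tcp_rot: [0.556, 0.438, -0.555, 0.437]
contact_force: [2.5, 2.6, -2.9]
gripper_width: 0.0087
```

Run:
```python
from h import *
s=st()
for th in (.35,.3,.25,.2,.17,.15): print(th, (62-85.4*np.cos(th+.094)).round(1), (48+85.4*np.sin(th+.094)-10.2).round(1))
```

```text
t 31.05 jig xy mm [-17.7   0.6] z 68.2 yaw-J 0.0014 F jig [ 1.8  3.1 -2.9] tau [ 0.55 -0.34 -0.06] w 8.7 q7 -1.03
0.35 -15.1 74.5
0.3 -16.9 70.6
0.25 -18.4 66.6
0.2 -19.7 62.5
0.17 -20.4 60.1
0.15 -20.9 58.4
```

Request:
play_rows(rows=[[[0, 0.002, -0.0006, 0, 0], [0, 0.002, -0.0006, 0, 0], [0, 0.0015, -0.0004, 0, 0], [0, 0, 0, 0, 0]]])

```text
time: 31.45
position: [0.5359, 0.2206, 0.0642]
tcp_rot: [0.556, 0.438, -0.555, 0.437]
contact_force: [-0.4, 3.6, -0.3]
gripper_width: 0.0092
```

Run:
```python
from h import *
s=st(); im,d=manip.read_camera('wrist'); save('w12.png',im)
h=cv2.cvtColor(im,cv2.COLOR_RGB2HSV); H,S,V=h[...,0].astype(int),h[...,1],h[...,2]
v,u=np.nonzero(((H<8)|(H>172))&(S>150)&(V>60)&(d>0)); P=unproj('wrist',np.c_[u,v],d[v,u],s); P=P[(P[:,2]>.04)&(P[:,2]<.12)]; print(len(P),P.mean(0),np.percentile(P[:,2],[50,95]))
```

```text
t 31.45 jig xy mm [-19.1   0.6] z 64.2 yaw-J 0.001 F jig [-1.2  3.4 -0.3] tau [0.68 0.02 0.01] w 9.2 q7 -1.03
4551 [0.53748442 0.22438503 0.08106179] [0.08125041 0.0825586 ]
```

View pics/w12.png

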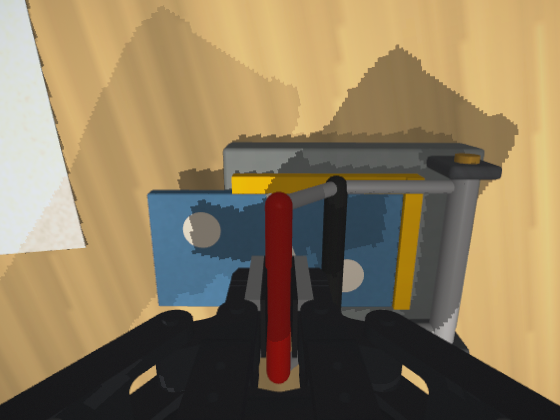

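Request:
play_rows(rows=[[[0, 0.001, -0.0003, 0, 0], [0, 0.001, -0.0003, 0, 0], [0, 0.001, -0.0002, 0, 0], [0, 0, 0, 0, 0]]])

```text
time: 31.9
position: [0.5349, 0.2207, 0.061]
tcp_rot: [-0.556, -0.438, 0.556, -0.437]
contact_force: [-2.5, 5.2, -1.4]
gripper_width: 0.0088
```

```bash
python3 -c "
from h import *
st()"
```

```text
t 31.9 jig xy mm [-20.2   0.5] z 61.0 yaw-J 0.0009 F jig [-3.7  4.5 -1.4] tau [ 1.02  0.22 -0.01] w 8.8 q7 -1.04
```

Request:
play_rows(rows=[[[0, 0.001, -0.0003, 0, 0], [0, 0.001, -0.0003, 0, 0], [0, 0, 0, 0, 0]]])

```text
time: 32.2
position: [0.5344, 0.2209, 0.059]
tcp_rot: [-0.556, -0.438, 0.556, -0.437]
contact_force: [-1.8, 4.8, 0.1]
gripper_width: 0.0089
```

```bash
python3 -c "
from h import *
st()"
```

```text
t 32.2 jig xy mm [-20.7   0.5] z 59.0 yaw-J 0.001 F jig [-2.9  4.2  0.1] tau [ 1.    0.24 -0.03] w 8.9 q7 -1.04
```

Request:
play_rows(rows=[[[0, 0.0005, -0.0001, 0, 0], [0, 0.0005, -0.0001, 0, 0], [0, 0, 0, 0, 0]]])

```text
time: 32.5
position: [0.5341, 0.2209, 0.058]
tcp_rot: [-0.556, -0.438, 0.556, -0.437]
contact_force: [-1.9, 4.7, -0.2]
gripper_width: 0.0089
```

```bash
python3 -c "
from h import *
st()"
```

```text
t 32.5 jig xy mm [-21.    0.5] z 58.0 yaw-J 0.0009 F jig [-2.9  4.2 -0.2] tau [ 0.98  0.27 -0.01] w 8.9 q7 -1.04
```

Request:
play_rows(rows=[[[0, 0.0005, -0.0001, 0, 0], [0, 0, 0, 0, 0]]])

```text
time: 32.7
position: [0.534, 0.221, 0.0575]
tcp_rot: [-0.556, -0.438, 0.556, -0.437]
contact_force: [-1.2, 4.6, -0.8]
gripper_width: 0.0086
```

Run:
```python
from h import *
s=st(); im,d=manip.read_camera('wrist'); save('w13.png',im)
h=cv2.cvtColor(im,cv2.COLOR_RGB2HSV); H,S,V=h[...,0].astype(int),h[...,1],h[...,2]
v,u=np.nonzero(((H<8)|(H>172))&(S>150)&(V>60)&(d>0)); P=unproj('wrist',np.c_[u,v],d[v,u],s); P=P[(P[:,2]>.04)&(P[:,2]<.12)]; print(len(P),P.mean(0),np.percentile(P[:,2],[50,95]))
u,v=np.meshgrid(range(326,344),range(200,310)); u=u.ravel();v=v.ravel(); k=(im[v,u].max(1)<45)&(d[v,u]>0); P=unproj('wrist',np.c_[u,v][k],d[v,u][k],s); print('foot',k.sum(),np.percentile(P[:,2],[5,50,95]))
v,u=np.nonzero((H>95)&(H<125)&(S>90)&(d>0)); P=unproj('wrist',np.c_[u,v],d[v,u],s); print('tile top',np.percentile(P[:,2],[5,50,95]))
```

```text
t 32.7 jig xy mm [-21.1   0.5] z 57.5 yaw-J 0.0008 F jig [-2.3  4.2 -0.8] tau [ 1.04  0.21 -0.03] w 8.6 q7 -1.04
4576 [0.53557146 0.22483811 0.07482355] [0.07502954 0.07631522]
foot 1805 [0.04627862 0.04922486 0.09819749]
tile top [0.03704252 0.03806305 0.03906   ]
```

Request:
play_rows(rows=[[[0, 0.0005, -0.0001, 0, 0], [0, 0.0005, -0.0001, 0, 0], [0, 0, 0, 0, 0]]])

```text
time: 33.05
position: [0.5337, 0.221, 0.0565]
tcp_rot: [-0.556, -0.438, 0.556, -0.437]
contact_force: [-2.3, 4.7, -0.5]
gripper_width: 0.0089
```

```bash
python3 -c "
from h import *
st()"
```

```text
t 33.05 jig xy mm [-21.4   0.5] z 56.5 yaw-J 0.0009 F jig [-3.3  4.  -0.5] tau [ 1.01  0.25 -0.04] w 8.9 q7 -1.04
```

Request:
play_rows(rows=[[[0, 0.0004, -0.0001, 0, 0], [0, 0, 0, 0, 0]]])

```text
time: 33.25
position: [0.5337, 0.2211, 0.0562]
tcp_rot: [-0.556, -0.438, 0.556, -0.437]
contact_force: [-2.1, 4.8, -0.9]
gripper_width: 0.0091
```

```bash
python3 -c "
from h import *
st()"
```

```text
t 33.25 jig xy mm [-21.5   0.5] z 56.2 yaw-J 0.0009 F jig [-3.1  4.1 -0.9] tau [ 0.96  0.29 -0.03] w 9.1 q7 -1.04
```

Request:
play_rows(rows=[[[0, 0.0004, -0.0001, 0, 0], [0, 0.0003, 0, 0, 0], [0, 0, 0, 0, 0]]])

```text
time: 33.55
position: [0.5335, 0.2211, 0.0554]
tcp_rot: [-0.555, -0.438, 0.556, -0.437]
contact_force: [-1.4, 6.1, -1.4]
gripper_width: 0.0086
```

```bash
python3 -c "
from h import *
st()"
```

```text
t 33.55 jig xy mm [-21.6   0.5] z 55.4 yaw-J 0.0009 F jig [-2.8  5.6 -1.4] tau [ 1.06  0.29 -0.11] w 8.6 q7 -1.04
```

Request:
play_rows(rows=[[[0, 0.0003, -0.0001, 0, 0], [0, 0, 0, 0, 0]]])

```text
time: 33.75
position: [0.5334, 0.2211, 0.0551]
tcp_rot: [-0.556, -0.438, 0.556, -0.437]
contact_force: [-1.3, 4.1, -1.0]
gripper_width: 0.0087
```

```bash
python3 -c "
from h import *
st()"
```

```text
t 33.75 jig xy mm [-21.7   0.5] z 55.1 yaw-J 0.0009 F jig [-2.2  3.7 -1. ] tau [ 1.03  0.29 -0.06] w 8.7 q7 -1.05
```

Request:
play_rows(rows=[[[0, 0.0003, -0.0001, 0, 0], [0, 0.0003, 0, 0, 0], [0, 0, 0, 0, 0]]])

```text
time: 34.05
position: [0.5333, 0.2211, 0.0547]
tcp_rot: [-0.555, -0.438, 0.556, -0.437]
contact_force: [-2.4, 5.1, 0.5]
gripper_width: 0.0087
```

Run:
```python
from h import *
s=st(); im,d=manip.read_camera('wrist'); save('w14.png',im)
h=cv2.cvtColor(im,cv2.COLOR_RGB2HSV); H,S,V=h[...,0].astype(int),h[...,1],h[...,2]
v,u=np.nonzero(((H<8)|(H>172))&(S>150)&(V>60)&(d>0)); P=unproj('wrist',np.c_[u,v],d[v,u],s); P=P[(P[:,2]>.04)&(P[:,2]<.12)]; print(len(P),P.mean(0),np.percentile(P[:,2],[50,95]))
u,v=np.meshgrid(range(326,344),range(190,240)); u=u.ravel();v=v.ravel(); k=(im[v,u].max(1)<45)&(d[v,u]>0); P=unproj('wrist',np.c_[u,v][k],d[v,u][k],s); print('foot',k.sum(),np.percentile(P[:,2],[5,50,95]))
```

```text
t 34.05 jig xy mm [-21.8   0.5] z 54.7 yaw-J 0.0009 F jig [-3.5  4.4  0.5] tau [ 0.93  0.36 -0.  ] w 8.7 q7 -1.05
4594 [0.53487836 0.22500707 0.07215832] [0.07235646 0.07366086]
foot 532 [0.04393711 0.04693978 0.04837096]
```

Request:
play_rows(rows=[[[0, 0.0003, 0, 0, 0], [0, 0, 0, 0, 0], [0, 0, 0, 0, 0]]])

```text
time: 34.4
position: [0.5333, 0.2211, 0.0546]
tcp_rot: [-0.555, -0.438, 0.556, -0.437]
contact_force: [-3.8, 5.0, 2.0]
gripper_width: 0.0089
```

```bash
python3 -c "
from h import *
st()"
```

```text
t 34.4 jig xy mm [-21.8   0.5] z 54.6 yaw-J 0.0009 F jig [-4.9  3.9  2. ] tau [ 0.93  0.52 -0.04] w 8.9 q7 -1.05
```

Request:
play_rows(rows=[[[0.15, 0, 0, 0, 0], [0.25, 0, 0, 0, 0], [0.25, 0, 0, 0, 0], [0.25, 0, 0, 0, 0]]])

```text
time: 34.8
position: [0.5342, 0.2195, 0.0542]
tcp_rot: [-0.556, -0.437, 0.556, -0.437]
contact_force: [0.1, -0.3, -0.0]
gripper_width: 0.0214
```

Run:
```python
from h import *
s=st(); im,d=manip.read_camera('wrist')
h=cv2.cvtColor(im,cv2.COLOR_RGB2HSV); H,S,V=h[...,0].astype(int),h[...,1],h[...,2]
v,u=np.nonzero(((H<8)|(H>172))&(S>150)&(V>60)&(d>0)); P=unproj('wrist',np.c_[u,v],d[v,u],s); P=P[(P[:,2]>.04)&(P[:,2]<.12)]; print(len(P),P.mean(0),np.percentile(P[:,2],[50,95]))
```

```text
t 34.8 jig xy mm [-20.6  -0.9] z 54.2 yaw-J -0.0004 F jig [ 0.1 -0.3 -0. ] tau [-0.02  0.01 -0.06] w 21.4 q7 -1.05
4766 [0.53479501 0.22469451 0.07202865] [0.07224415 0.07359518]
```

Clip is down and free. I'll rise straight up and check.

Request:
play_rows(rows=[[[0.25, -0.01, 0, 0, 0], [0.25, -0.02, 0, 0, 0], [0.25, -0.04, 0, 0, 0], [0.25, -0.045, 0, 0, 0], [0.25, -0.045, 0, 0, 0]]])

```text
time: 35.35
position: [0.5335, 0.2205, 0.2166]
tcp_rot: [-0.556, -0.437, 0.556, -0.437]
contact_force: [1.4, -0.5, -1.0]
gripper_width: 0.021
```

Request:
play_rows(rows=[[[0.25, 0, 0, 0.03, 0], [0.25, 0, 0, 0.03, 0], [0.25, 0, 0, 0, 0]]])

```text
time: 35.65
position: [0.5198, 0.1572, 0.2151]
tcp_rot: [-0.556, -0.434, 0.558, -0.437]
contact_force: [-0.0, -0.8, -0.4]
gripper_width: 0.021
```

Run:
```python
from h import *
s=st(); im,d=manip.read_camera('wrist'); save('w15.png',im)
h=cv2.cvtColor(im,cv2.COLOR_RGB2HSV); H,S,V=h[...,0].astype(int),h[...,1],h[...,2]
v,u=np.nonzero(((H<8)|(H>172))&(S>150)&(V>60)&(d>0)); P=unproj('wrist',np.c_[u,v],d[v,u],s); P=P[(P[:,2]>.04)&(P[:,2]<.12)]; print('red',len(P),P.mean(0),np.percentile(P[:,2],[50,95]))
r=blue(s); D=np.array(r[0])-J0; c,n=np.cos(JY),np.sin(JY); print('tile centre jig',1000*np.array([c*D[0]+n*D[1],-n*D[0]+c*D[1]]),'bearing err deg',r[2]-90-np.rad2deg(JY))
```

```text
t 35.65 jig xy mm [-19.9 -64.8] z 215.1 yaw-J -0.0053 F jig [ 0.1 -0.8 -0.4] tau [-0.02  0.03 -0.02] w 21.0 q7 -0.8
red 1419 [0.53417636 0.22170361 0.07218354] [0.0723004  0.07392344]
blue 8978 0.0382 ((0.5347711443901062, 0.2168724536895752), (0.05942511558532715, 0.11908972263336182), 76.0659408569336)
tile centre jig [-19.39911534  -3.29392253] bearing err deg -0.29766361895281435
```

View pics/w15.png

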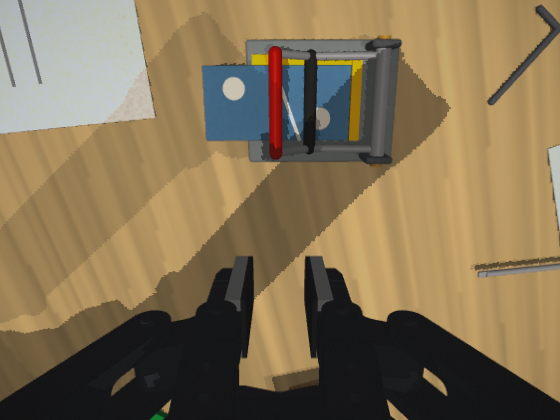

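Request:
play_rows(rows=[[[0.25, 0, 0, -0.02, 0], [0.25, 0, 0, 0, 0], [0.25, 0, 0, 0, 0], [0.25, 0, 0, 0, 0]]])

```text
time: 36.15
position: [0.5243, 0.1816, 0.2142]
tcp_rot: [-0.555, -0.437, 0.556, -0.437]
contact_force: [0.2, -0.0, -0.7]
gripper_width: 0.0215
```

Run:
```python
from h import *
s=st(); im,d=manip.read_camera('wrist'); save('w16.png',im)
h=cv2.cvtColor(im,cv2.COLOR_RGB2HSV); H,S,V=h[...,0].astype(int),h[...,1],h[...,2]
c,n=np.cos(JY),np.sin(JY)
def X(m):
    v,u=np.nonzero(m&(d>0)); P=unproj('wrist',np.c_[u,v],d[v,u],s); D=P[:,:2]-J0; return np.c_[1000*(c*D[:,0]+n*D[:,1]),1000*(-n*D[:,0]+c*D[:,1]),1000*P[:,2]]
b=X((H>95)&(H<125)&(S>90)); b=b[(abs(b[:,2]-38)<3)]; y=X((H>20)&(H<32)&(S>180)); y=y[(y[:,2]>35)&(y[:,2]<43)&(abs(y[:,0])<55)&(abs(y[:,1])<45)]
print('tile x',np.percentile(b[:,0],[.2,99.8]),'y',np.percentile(b[:,1],[.2,99.8]))
r=cv2.minAreaRect((b[:,:2]).astype(np.float32)); print(r)
f=y[y[:,0]<30]; e=y[(y[:,1]<25)]; print('fence y',np.percentile(f[:,1],[1,99]),'stop x',np.percentile(e[:,0],[1,99]),'n',len(f),len(e))
j=manip.regions_of('jig','wrist')[0]['pixels']; q=X(j); q=q[abs(q[:,2]-30)<3]; print('bed',cv2.minAreaRect(q[:,:2].astype(np.float32)),'want centre 17.5,0')
g=proj('wrist',[*jig(10,5),.035],s)[0].astype(int); w=im[max(g[1]-75,0):g[1]+75,g[0]-100:g[0]+100]; save('v10.png',cv2.resize(w,None,fx=4,fy=4,interpolation=cv2.INTER_CUBIC))
```

```text
t 36.15 jig xy mm [-21.3 -40.1] z 214.2 yaw-J 0.0011 F jig [ 0.2  0.  -0.7] tau [-0.01  0.03 -0.08] w 21.5 q7 -0.84
tile x [-79.26939331  39.22366025] y [-29.63979166  29.18678168]
((-19.995948791503906, -0.39104270935058594), (58.893619537353516, 119.15400695800781), 89.5863265991211)
fence y [29.98996578 37.0268589 ] stop x [39.74181822 47.77875273] n 293 665
bed ((17.433338165283203, -0.20960617065429688), (125.53279876708984, 99.12187957763672), 0.11859545856714249) want centre 17.5,0
```

```bash
python3 -c "
from h import *
print(manip.close_job())"
```

```text
the job is handed in; nothing more can be done
None
```

The blue tile is seated in the jig with the clip pressing on it, the robot is clear, and the job is handed in. It took 36 s of the 72 s allowed.

**What I did:** I lifted the clip until it stayed up and carried the blue tile by its near end. I lowered it softly onto the bed, felt out the end stop and the fence, and pressed about 3.6 N and 2 N against them at the end. I then guided the clip down until I felt its foot touch the tile, and let go.

**Last checks:**
- **Seating:** the tile centre measured (-20.0, -0.4) mm in the jig frame, against a target of (-20, 0). The bed centre was off by (-0.1, -0.2) mm in the same reading, so the tile is flush within measuring error.
- **Clip:** the handle height puts the clip at about 0.15 rad, which is down on a tile, and the foot rests on it.

**What did not go cleanly:**
- **Jammed push:** the first push towards the fence jammed on bed friction. The wrist read about 10 N sideways and 12 N downwards for roughly half a second, above the 10 N feeling limit but below the 18 N breaking load. I backed off, raised the tile about 0.5 mm, and moved it to the fence that way rather than sliding it.
- **Bad reading:** one measurement taken while the arm was still settling put the tile at y = -3.3 mm. A repeat after it settled gave -0.4 mm.
- **Close-up not viewed:** I could not view the final close-up picture because the viewing limit was reached. The final checks rest on the measurements.

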